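Demagnetise a tray of inspected castings

ROBOT

A 6-joint arm with a two-finger parallel gripper is mounted at the origin on the work surface. World frame = base frame: x ahead of the robot, y to its left, z up, the work surface at z = 0. Lengths are in mm, angles in rad, forces in N, time in s.
With the tool pointing down it reaches from about 300 to 875 mm from the base axis. Payload 6.4 kg.
Tool frame: the origin (TCP) lies between the finger pads; the fingertips stand 25 mm ahead of it and the grasp point (between the pads) lies 6 mm ahead of it; x points along the fingers, y is the direction in which the jaws open and shut, and the axes are right-handed (so a half turn about x gives the same grasp; the last joint's range is limited). The gripper opens to 88 mm and grips with 3 to 60 N. Pads are 18 mm wide; open, the fingers measure 123 mm over their backs; the gripper's body (75 mm by 187 mm) begins 45 mm behind the grasp point.
Start: joints at [-1.495, 0.181, 1.607, -0, 1.354, -0.206], TCP at [159.915, -552.33, 263.714] pointing down, gripper open.
Joint ranges: [-2.99, 2.99], [-0.89, 2.07], [0.3, 2.58], [-1.14, 4.28], [0, 2.63], [-3.12, 3.12]. Speed limits (rad/s): [2.57, 2.57, 3.01, 3.14, 3.14, 3.14].

INTERFACE

Orientations are given as a rotation vector (axis times angle).
In Python, from station import r gives the robot as it stands.
- The arm moves only by the shell command python3 -m crank 'ROWS' [FORCE]. ROWS is JSON, a list of rows, each a list of 7 numbers: the turn, a rotation vector about the tool's x, y, z in rad, then the shift along the tool's x, y, z in cm, then the finger opening in cm, from 0 to 8.81. A call has 1 to 12 rows; each row shifts and turns the commanded pose from where the row before left it, along the tool's axes as they then stand; what a row does not reach is not made up. A row lasts 1/10 s, in which the tool goes at most 50 mm and 8.59 degrees, less where a joint would pass 70% of its speed; a pose out of reach is approached as far as the arm can. A call with a gripper value outside its range is refused whole. The fingers move at their own pace and stop on an object; FORCE is the grip in N (left out, the last holds). Time passes only in rows, so rows that do not move let the fingers close. It gives the time, the measured TCP pose, the force and the opening at its end, in the units of the state.
- r.get_state(): the state, without advancing time (a new reading comes with each control period).
- r.read_camera(name): name is "scene" or "side" or "wrist"; returns a dict with "color" (384x512x3 uint8, red, green, blue), "fov_y" (degrees; the focal length in pixels is half the picture's height over the tangent of half this angle, whatever the lens; pixels are square), "cx", "cy" (the principal point, pixels), "dist_coeffs" ([k1, k2, p1, p2, k3] as OpenCV has them; the pictures are not rectified), "eye" and "attitude" of the camera in the world. Camera axes: x right, y down, z forward; pixel columns grow to the right and rows downward; lengths in mm; the calibration is good to about 2 mm. A picture is of the moment at which its call begins. There is no depth.
- r.sign_off(): hands the job in, once; it reports no verdict.
Trained networks look in the newest picture that a camera, given by its name, has taken for a name from the list of things; names that differ only in an ending like _2 or _b are one class to them, and where a whole thing is asked for, a point or a joint stands for the part that bears it (a point fixed in the world has none). Each returns a list of dicts, best first, with "p" (0 to 1); they miss things now and then, are a little off and sometimes report something else, mostly with a low value. They report only what shows in the picture. A call takes as long as a camera call. They do not tell look-alikes from the thing itself.
- r.cut_out(target, camera): "mask" (384x512 bool, what is visible of it) and "location" ([column, row] in pixels, amid what is visible of it).
The state is a dict: "clock": time; "joint_pos": joint angles; "qvel": joint speeds; "effort": joint torques, N m; "tool_pos": TCP position; "eef_rot": TCP orientation; "wrist_force": force on the tool from outside, world axes, zero at the start; "ft_torque": the same for the moment, N m; "gripper_width": finger opening in mm.
Only numpy, scipy, OpenCV 4.12 (cv2) and the standard library are available. Lean on these libraries where they do the work, as an engineer would, in place of code of your own. Each camera call takes 0.05 s, during which the arm holds its last target.

TASK

The flat demagnetiser has been left on: first turn its isolator handle fully off. Then stand every casting on the bench upright on the floor of the open metal tray, and push the tray fully home against the end stop and both side stops. Turn the handle fully on for three seconds with the loaded tray home, then fully off again and leave everything so; never touch the castings or the tray while the power is on, and leave the other things on the bench where they are.

Things in the scene. Friction and masses are not known exactly. Their poses are not given: they have to be found in the camera images.
- handle (a joint): turn angle of the isolator's black bar handle: 0 = off, 1.047 rad (60 degrees) = on, hard stops at both ends. Grows as the handle turns clockwise seen from above. About 0.12 N m turns it; it stays where it is left, also half way.
- handle_grip (a point): point on the handle's upright turning axis, 10 mm below the top of the bar. Its x axis points along the bar to the pointed, white-lined end and turns with the handle; z up. The bar is 66 mm long, 16 mm wide, 32 mm high and stands on a low round collar (24 mm radius, 27 mm to 21 mm below this point).
- isolator: fixed light grey isolator box, 100 x 100 x 55 mm, the handle on its top; origin at the centre of its underside. The bar's pointed end points along the box's +x (to a white dot) when off, and 60 degrees clockwise of it (to a white dash) when on. The top of the bar is 97 mm above the bench.
- plate: fixed flat demagnetiser, a grey slab 300 (x) x 150 (y) x 30 mm high with a dark top, origin at the centre of its underside. On its top are steel stop blocks 15 mm high: two side stops whose flat faces lie at y = +55 mm (at x = -70 and +90 mm, each 30 mm long), and one end stop whose face lies at x = +135 mm (y -5 to +35 mm).
- corner (a point): the point on the plate's top surface (30 mm above the bench) where the planes of the side-stop faces and of the end-stop face meet; axes as the plate's. The tray is home when its +x end and +y side lie on the stops: its origin is then at x -122, y -38, z 0 mm from here, with its long side along x.
- tray: loose open aluminium tray lying on the plate, off its stops, 0.35 kg; origin at the centre of its underside, long axis x. Outside 244 (x) x 76 (y) x 22 mm high, walls and floor 4 mm, inside 236 x 68 mm; no dividers. It slides easily (friction about 0.3). Castings fit in one row along x, standing higher than the walls.
- sleeve: grey iron ring-shaped sleeve standing on end, outside diameter 50, bore 36, height 48 mm, 0.22 kg; origin at the centre of the underside, z up. Like all castings it may be absent.
- boss: grey iron round boss: foot of 44 mm diameter up to 18 mm, tapering to a 30 mm diameter neck from 22 to 50 mm height; 0.22 kg; origin at the centre of the underside, z up
- cap: grey iron bearing cap, a bridge on two feet: 34 (x) x 56 (y) x 46 mm high; the upper 30 mm is solid; 0.25 kg; origin at the centre of the underside, z up
- tee: grey iron inverted T: foot 46 (x) x 50 (y) x 14 mm high with an upright web 46 (x) x 18 (y) mm on top, 48 mm high in all; 0.22 kg; origin at the centre of the underside, z up
- block: grey iron block 40 x 40 x 46 mm high with a dark spot on top; 0.25 kg; origin at the centre of the underside, z up
- slug: grey iron plain cylinder standing on end, 36 mm diameter, 50 mm high, 0.2 kg; origin at the centre of the underside, z up
- caliper: bystander: steel caliper lying flat, 190 mm long
- hammer: bystander: hammer lying flat
- dye_can: bystander: bare metal can, 54 mm diameter, 85 mm high
- mug: bystander: white mug, 90 mm high
- brush: bystander: brush lying flat
- chalk: bystander: stick of chalk, 12 mm thick, 70 mm long
Things that resemble listed ones, but are neither listed nor needed, are in the scene too. Leave any purple, red or yellow look-alike of the slug alone.

How it is judged (in metres and radians):
On the way, in this order (a step that is already met when the one before it is completed fails the run):
1. the isolator handle is turned off (value of joint handle below 0.1 rad), for 0.2 s.
2. with the handle off, every casting stands in the tray and the tray is home against the stops (value of joint handle below 0.1 rad and x of sleeve in the frame of tray between -0.118 and 0.118 m and y of sleeve in the frame of tray between -0.034 and 0.034 m and z of sleeve in the frame of tray between 0 and 0.009 m and angle between each of sleeve, boss, cap, tee, block, slug's own z axis and vertical below 0.12 rad and x of boss in the frame of tray between -0.118 and 0.118 m and y of boss in the frame of tray between -0.034 and 0.034 m and z of boss in the frame of tray between 0 and 0.009 m and x of cap in the frame of tray between -0.118 and 0.118 m and y of cap in the frame of tray between -0.034 and 0.034 m and z of cap in the frame of tray between 0 and 0.009 m and x of tee in the frame of tray between -0.118 and 0.118 m and y of tee in the frame of tray between -0.034 and 0.034 m and z of tee in the frame of tray between 0 and 0.009 m and x of block in the frame of tray between -0.118 and 0.118 m and y of block in the frame of tray between -0.034 and 0.034 m and z of block in the frame of tray between 0 and 0.009 m and x of slug in the frame of tray between -0.118 and 0.118 m and y of slug in the frame of tray between -0.034 and 0.034 m and z of slug in the frame of tray between 0 and 0.009 m and x of tray in the frame of corner between -0.1255 and -0.1185 m and y of tray in the frame of corner between -0.0415 and -0.0345 m and z of tray in the frame of corner below 0.004 m and angle between the x axis of tray and the x axis of corner, either way round below 0.03 rad), for 0.3 s.
3. the handle is on for three seconds (2.5 s counted) with the loaded tray home (value of joint handle above 0.94 rad and x of sleeve in the frame of tray between -0.118 and 0.118 m and y of sleeve in the frame of tray between -0.034 and 0.034 m and z of sleeve in the frame of tray between 0 and 0.009 m and angle between each of sleeve, boss, cap, tee, block, slug's own z axis and vertical below 0.12 rad and x of boss in the frame of tray between -0.118 and 0.118 m and y of boss in the frame of tray between -0.034 and 0.034 m and z of boss in the frame of tray between 0 and 0.009 m and x of cap in the frame of tray between -0.118 and 0.118 m and y of cap in the frame of tray between -0.034 and 0.034 m and z of cap in the frame of tray between 0 and 0.009 m and x of tee in the frame of tray between -0.118 and 0.118 m and y of tee in the frame of tray between -0.034 and 0.034 m and z of tee in the frame of tray between 0 and 0.009 m and x of block in the frame of tray between -0.118 and 0.118 m and y of block in the frame of tray between -0.034 and 0.034 m and z of block in the frame of tray between 0 and 0.009 m and x of slug in the frame of tray between -0.118 and 0.118 m and y of slug in the frame of tray between -0.034 and 0.034 m and z of slug in the frame of tray between 0 and 0.009 m and x of tray in the frame of corner between -0.1255 and -0.1185 m and y of tray in the frame of corner between -0.0415 and -0.0345 m and z of tray in the frame of corner below 0.004 m and angle between the x axis of tray and the x axis of corner, either way round below 0.03 rad), for 2.5 s.
At the end, for the whole second after the job is handed in: The handle is off (below 0.10 rad; on counts above 0.94), every casting present stands upright (within 0.12 rad) on the tray's floor, the tray is home (within 3.5 mm of both stop planes and 0.03 rad), and all is at rest (all of step 2 and linear speed of each of sleeve, boss, cap, tee, block, slug, tray below 0.02 m/s); the robot touches nothing.
It fails at once if the gripper touches a casting or the tray (over 2 N) while the handle is on (past 0.5 rad) (value of joint handle above 0.5 rad and (contact force between the fingers and sleeve above 2 N or contact force between the fingers and boss above 2 N or contact force between the fingers and cap above 2 N or contact force between the fingers and tee above 2 N or contact force between the fingers and block above 2 N or contact force between the fingers and slug above 2 N or contact force between the fingers and tray above 2 N)).
It fails at once if a bystander is moved more than 60 mm (distance of any of caliper, hammer, dye_can, mug, brush, chalk from where it was at the start of the episode above 0.06 m).
Of sleeve, boss, cap, tee, block, slug only 3 to 5 are there at a start; the rules pass over those that are not, and their reading is None.
At some moment in a run one of sleeve, boss, cap, tee, block, slug, tray may be knocked a few centimetres aside while the robot is not near it.
Once in a run the grip may slacken for a moment while it holds something.
It also fails if it takes over 210 s, if anything falls off the work surface, if the arm or the gripper's body presses on something with over 40 N, if the wrist force passes 120 N, or if a joint passes its speed limit or range.

## Working session

There is one attempt and no reset: what is moved stays moved. The work goes in short steps, Python scripts to look and compute and a shell command to move; the robot and the scene stay as the last step left them, time stands still between calls to the robot, and variables do not carry over. Pictures are saved under pics/ and viewed, and the job is handed in when it is done.

```bash
ls; mkdir -p pics
python3 - <<'E'
from station import r
import cv2,json
s=r.get_state();print(s)
for c in ["scene","side","wrist"]:
    d=r.read_camera(c)
    print(c,{k:v for k,v in d.items() if k!="color"})
    cv2.imwrite(f"pics/{c}0.png",d["color"][:,:,::-1])
E
```

```text
pics
{'clock': 0.0, 'joint_pos': array([-1.49528459e+00,  1.81532941e-01,  1.60798775e+00, -2.31454343e-05,
        1.35378521e+00, -2.06299931e-01]), 'qvel': array([ 4.51208193e-05,  1.15730164e-04, -6.35995179e-04, -2.03915709e-04,
       -1.20445678e-03, -5.74311569e-04]), 'effort': array([ 1.14774966e-04, -4.33864868e+01, -3.41848755e+01,  7.02450774e-02,
        3.85283609e-02, -1.37522748e-04]), 'tool_pos': array([ 159.87856702, -551.82189264,  262.82444216]), 'eef_rot': array([ 2.07120162,  0.29557298, -2.0710146 ]), 'wrist_force': array([-0.94329856, -1.45047265, -0.56930477]), 'ft_torque': array([ 0.02152408, -0.03856868,  0.00127655]), 'gripper_width': 88.33564875776852}
scene {'fov_y': 43.843873016928434, 'cx': 250.41779021166082, 'cy': 195.63899853643431, 'dist_coeffs': array([-0.01455456,  0.        ,  0.        ,  0.        ,  0.        ]), 'eye': array([1228.00562035,  175.32430173,  962.89202869]), 'attitude': array([-1.50703392, -2.14978084,  0.76429061])}
side {'fov_y': 46.854394621095075, 'cx': 257.83470819076956, 'cy': 186.76920707457455, 'dist_coeffs': array([-0.07923716,  0.        ,  0.        ,  0.        ,  0.        ]), 'eye': array([-78.21280551, 596.2366154 , 687.51387535]), 'attitude': array([-0.92746997,  2.32808599, -1.23840283])}
wrist {'fov_y': 61.96913826763149, 'cx': 252.30886285239964, 'cy': 193.07005501710606, 'dist_coeffs': array([-0.03978419,  0.        ,  0.        ,  0.        ,  0.        ]), 'eye': array([ 222.71070507, -532.61647152,  382.22890215]), 'attitude': array([ 2.33894474, -1.75587762, -0.23326356])}
```

View pics/scene0.png

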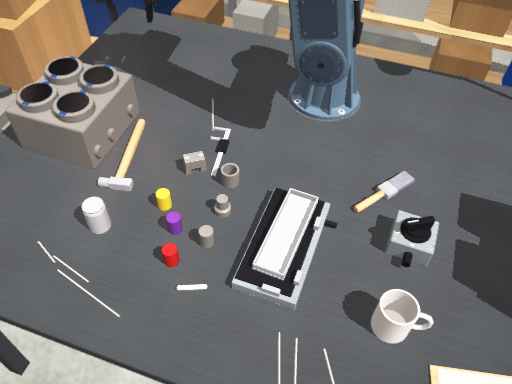

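View pics/side0.png

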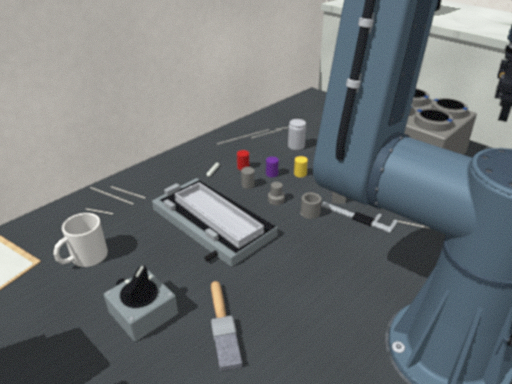

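View pics/wrist0.png

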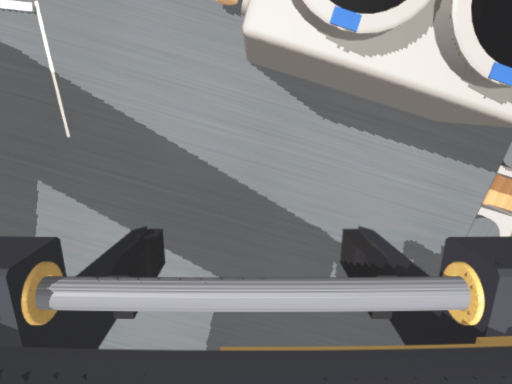

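```bash
cat > h.py <<'E'
import numpy as np, cv2
from scipy.spatial.transform import Rotation as R
from scipy.optimize import minimize
from station import r
def cam(d):
    f=192/np.tan(np.radians(d["fov_y"]/2))
    K=np.array([[f,0,d["cx"]],[0,f,d["cy"]],[0,0,1]])
    return K,np.array(d["dist_coeffs"]),np.array(d["eye"]),R.from_rotvec(d["attitude"]).as_matrix()
def proj(d,P):
    K,D,e,A=cam(d); P=np.atleast_2d(P).astype(float)
    rv=cv2.Rodrigues(A.T)[0]; t=-A.T@e
    return cv2.projectPoints(P,rv,t,K,D)[0][:,0]
def unproj(d,uv,z):
    K,D,e,A=cam(d)
    n=cv2.undistortPoints(np.array(uv,float).reshape(-1,1,2),K,D)[:,0]
    v=np.c_[n,np.ones(len(n))]@A.T
    s=(z-e[2])/v[:,2]
    return e+s[:,None]*v
def circ(rad,z): 
    a=np.linspace(0,2*np.pi,32,endpoint=False); return np.c_[rad*np.cos(a),rad*np.sin(a),0*a+z]
def box(x,y,z0,z1): return np.array([[sx*x/2,sy*y/2,z] for sx in(-1,1) for sy in(-1,1) for z in(z0,z1)])
M=dict(sleeve=[np.r_[circ(25,0),circ(25,48)]],slug=[np.r_[circ(18,0),circ(18,50)]],
 boss=[np.r_[circ(22,0),circ(22,18),circ(15,22)],np.r_[circ(15,18),circ(15,50)]],
 cap=[box(34,56,0,46)],block=[box(40,40,0,46)],tee=[box(46,50,0,14),box(46,18,0,48)],
 tray=[box(244,76,0,22)],isolator=[box(100,100,0,55)],plate=[box(300,150,0,30)])
def sil(d,name,x,y,yaw,z=0):
    S=4; m=np.zeros((384*S//1,512*S),np.uint8)
    Rz=R.from_euler('z',yaw).as_matrix()
    for p in M[name]:
        q=proj(d,p@Rz.T+[x,y,z]); h=cv2.convexHull(((q+.5)*S).astype(np.float32))
        cv2.fillConvexPoly(m,h.astype(np.int32),1)
    return cv2.resize(m.astype(np.float32),(512,384),interpolation=cv2.INTER_AREA)
def fit(views,name,x0,y0,yaws=(0,),z=0):
    def c(p,yaw):
        t=0
        for d,m in views:
            s=sil(d,name,p[0],p[1],p[2]/50 if len(p)>2 else yaw,z); t+=np.abs(s-m).sum()/m.sum()
        return t
    best=None
    for yw in yaws:
        p0=[x0,y0]+([yw*50] if len(yaws)>1 else [])
        sm=np.array([p0]+[np.array(p0)+8*np.eye(len(p0))[i] for i in range(len(p0))])
        o=minimize(c,p0,args=(0,),method='Nelder-Mead',options=dict(initial_simplex=sm,xatol=.2,fatol=1e-3,maxiter=150))
        if best is None or o.fun<best.fun: best=o
    return best.x[:2],(best.x[2]/50 if len(best.x)>2 else 0),best.fun/len(views)
def grab(name,*w):
    d=r.read_camera(name); return d
def save(d,fn,box=None,k=1):
    im=d["color"][:,:,::-1]
    if box: im=im[box[1]:box[3],box[0]:box[2]]
    cv2.imwrite(fn,cv2.resize(im,None,fx=k,fy=k,interpolation=cv2.INTER_CUBIC))
E
python3 - <<'E'
from h import *
D={c:r.read_camera(c) for c in("scene","side")}
for n in ["sleeve","boss","cap","tee","block","slug","tray","isolator","plate","handle_grip","mug","dye_can","chalk","brush","caliper"]:
    for c in D:
        for o in r.cut_out(n,c)[:4]:
            uv=o["location"]; print(n,c,round(o["p"],2),np.round(uv),int(o["mask"].sum()),np.round(unproj(D[c],[uv],24)[0]))
save(D["scene"],"pics/s1.png",(140,130,350,310),3.8)
save(D["scene"],"pics/s2.png",(340,160,450,280),5)
E
```

```text
sleeve scene 0.78 [230. 177.] 422 [ 443. -144.   24.]
sleeve scene 0.53 [412. 235.] 2093 [467. 335.  24.]
boss scene 0.56 [224. 206.] 284 [ 541. -124.   24.]
boss side 0.77 [277. 193.] 257 [ 538. -133.   24.]
cap scene 0.97 [195. 161.] 409 [ 424. -256.   24.]
cap scene 0.16 [394. 318.] 2147 [699. 326.  24.]
tee scene 0.69 [125. 165.] 848 [ 501. -426.   24.]
block side 0.27 [213. 167.] 43 [ 757. -103.   24.]
slug scene 0.86 [172. 254.] 328 [ 715. -184.   24.]
slug scene 0.81 [206. 235.] 253 [ 639. -133.   24.]
slug scene 0.78 [175. 222.] 319 [ 631. -218.   24.]
slug scene 0.59 [165. 197.] 265 [ 566. -276.   24.]
slug side 0.68 [270. 164.] 222 [ 651. -229.   24.]
slug side 0.6 [302. 167.] 239 [ 574. -280.   24.]
slug side 0.54 [240. 161.] 193 [ 728. -182.   24.]
slug side 0.52 [249. 176.] 248 [ 648. -140.   24.]
tray scene 0.58 [284. 231.] 3052 [564.  40.  24.]
tray side 0.86 [218. 218.] 2597 [573.  44.  24.]
isolator scene 0.84 [414. 238.] 2112 [475. 340.  24.]
isolator scene 0.5 [396. 320.] 2119 [701. 332.  24.]
isolator side 0.71 [142. 302.] 3299 [483. 329.  24.]
isolator side 0.17 
[... 267 characters left out ...]
4 [141. 286.] 657 [520. 304.  24.]
mug scene 0.84 [398. 316.] 2054 [693. 333.  24.]
mug scene 0.57 [205. 235.] 319 [ 640. -135.   24.]
mug side 0.74 [298. 134.] 492 [ 709. -431.   24.]
mug side 0.69 [ 86. 244.] 1981 [720. 318.  24.]
mug side 0.26 [140. 286.] 670 [520. 306.  24.]
dye_can scene 0.85 [ 99. 213.] 817 [ 669. -407.   24.]
dye_can scene 0.35 [284. 233.] 2915 [570.  41.  24.]
dye_can side 0.68 [297. 135.] 484 [ 709. -425.   24.]
chalk scene 0.46 [192. 285.] 161 [ 774. -109.   24.]
brush scene 0.62 [392. 186.] 735 [327. 266.  24.]
brush side 0.72 [222. 337.] 1540 [310. 275.  24.]
brush side 0.18 [297. 132.] 478 [ 721. -438.   24.]
caliper side 0.97 [364. 219.] 507 [ 311. -194.   24.]
```

View pics/s1.png

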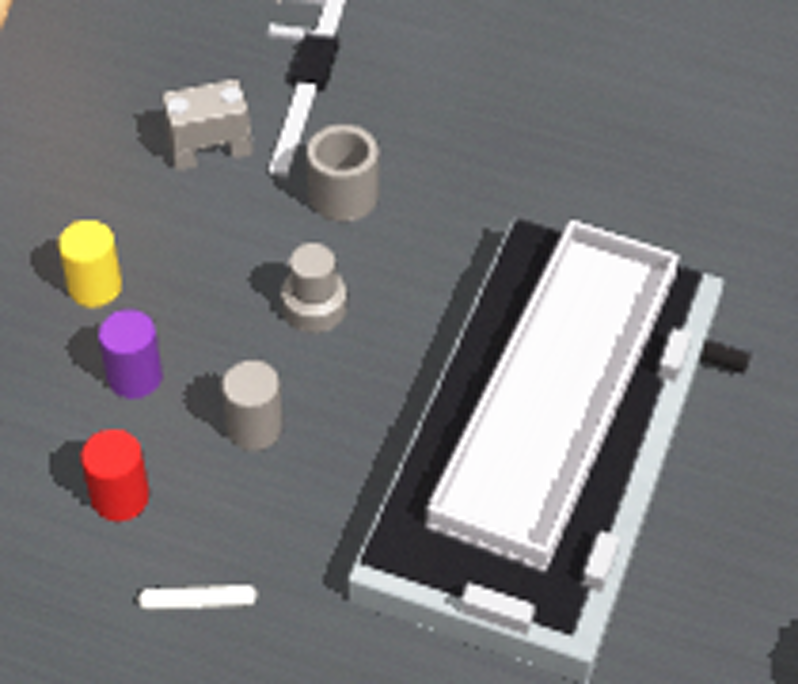

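View pics/s2.png

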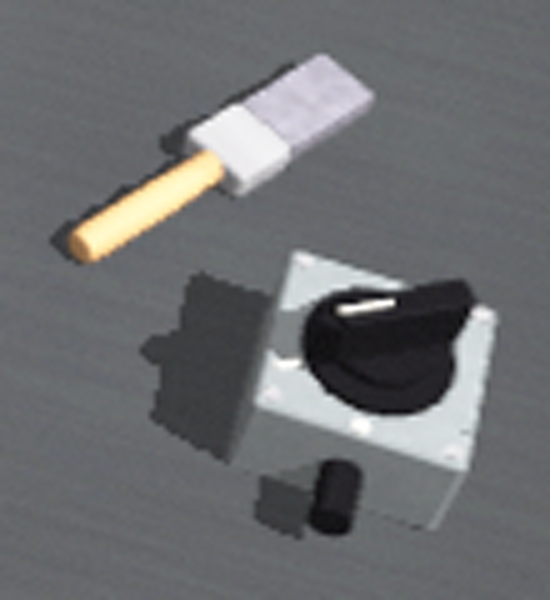

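```bash
cat > fits.py <<'E'
from h import *
D={c:r.read_camera(c) for c in("scene","side")}
def best(n,c,near,z=24):
    L=[o for o in r.cut_out(n,c) if o["p"]>.1 and np.linalg.norm(unproj(D[c],[o["location"]],z)[0][:2]-near)<45]
    return L[0]["mask"] if L else None
def cast(n,near):
    v=[(D[c],m.astype(np.float32)) for c in D for m in [best(n,c,near)] if m is not None]
    if not v: return None
    return fit(v,n,*near,yaws=(0,) if n in("slug","boss","sleeve") else np.arange(0,3.1,.4)), len(v)
E
python3 - <<'E'
from fits import *
for n,near in dict(sleeve=(443,-140),boss=(540,-128),cap=(424,-256),slug=(642,-136)).items():
    print(n,cast(n,near))
v=[(D[c],best("isolator",c,(478,335)).astype(np.float32)) for c in D]
print(fit(v,"isolator",470,335,yaws=np.arange(-.8,.8,.4)))
f=lambda a:np.array(a,float)/3.8+[140,130]-.5+.5/3.8
P=unproj(D["scene"],f([(515,220),(722,280),(592,660),(352,572)]),30);print("plate",np.round(P,1))
T=unproj(D["scene"],f([(572,222),(680,258),(545,552),(430,512)]),52);print("tray",np.round(T,1))
save(D["side"],"pics/d1.png",(140,170,290,270),5.3)
save(D["side"],"pics/d2.png",(90,250,190,345),6)
E
```

```text
sleeve ((array([ 440.39912033, -148.71561432]), 0, np.float64(0.08596962690353394)), 2)
boss ((array([ 539.64990234, -130.22363281]), 0, np.float64(0.12579354643821716)), 2)
cap ((array([ 427.82299495, -256.30191923]), np.float64(0.543631263019552), np.float64(1.44879949092865)), 2)
slug ((array([ 645.49985123, -128.84261322]), 0, np.float64(0.11030738055706024)), 2)
(array([479.98055832, 333.04218825]), np.float64(-0.06783690796157447), np.float64(0.09445150196552277))
plate [[443.2 -20.7  30. ]
 [445.4 124.2  30. ]
 [741.  120.1  30. ]
 [734.9 -27.4  30. ]]
tray [[450.2  20.   52. ]
 [455.3  95.2  52. ]
 [696.1  77.   52. ]
 [693.7   5.9  52. ]]
```

View pics/d1.png

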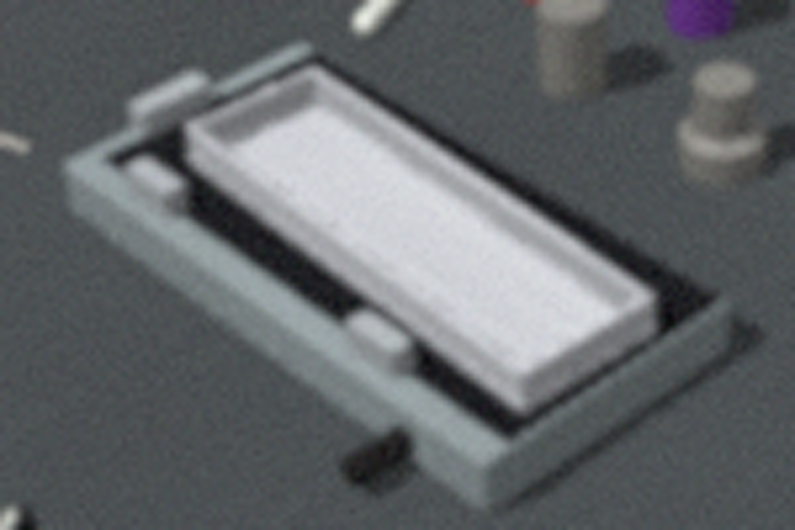

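View pics/d2.png

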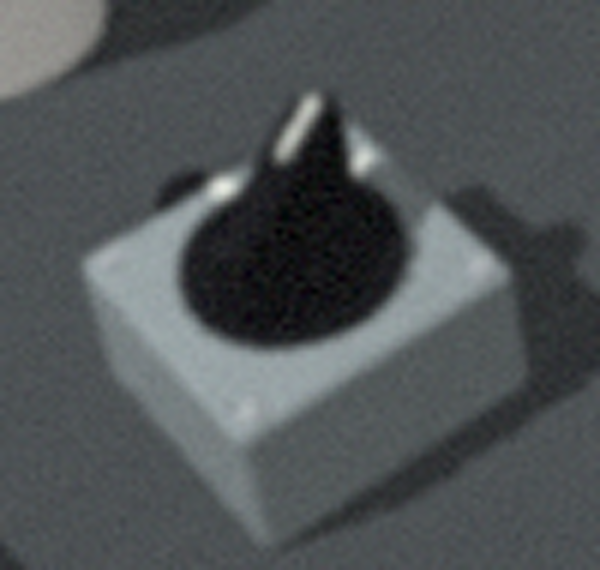

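```bash
cat > corners.py <<'E'
from h import *
from scipy.optimize import least_squares
def fitc(obs,hx,hy,z,x0):
    # obs: list of (d,[(uv)...],[(sx,sy)...])
    def res(p):
        c,s=np.cos(p[2]),np.sin(p[2]);o=[]
        for d,uv,sg in obs:
            q=np.array(sg)*[hx,hy]; W=np.c_[p[0]+c*q[:,0]-s*q[:,1],p[1]+s*q[:,0]+c*q[:,1],np.full(len(q),z)]
            o.append((proj(d,W)-uv).ravel())
        return np.concatenate(o)
    o=least_squares(res,x0,x_scale=[1,1,.01],loss='soft_l1'); return o.x,np.round(res(o.x),1)
def un(a,k,off): return np.array(a,float)/k+off-.5+.5/k
E
cat > c1.py <<'E'
from corners import *
D={c:r.read_camera(c) for c in("scene","side")}
sg=[(-1,-1),(-1,1),(1,1),(1,-1)]; sg2=[(1,1),(1,-1),(-1,-1),(-1,1)]
s=lambda a:(D["scene"],un(a,3.8,[140,130]),sg); t=lambda a:(D["side"],un(a,5.3,[140,170]),sg2)
A=s([(515,220),(722,280),(592,660),(352,572)]);B=t([(68,165),(310,45),(735,300),(490,460)])
for o in ([A,B],[A],[B]): print("plate",*fitc(o,150,75,30,[590,49,0]))
A=s([(572,222),(680,258),(545,552),(430,512)]);B=t([(187,128),(318,68),(657,297),(525,378)])
for o in ([A,B],[A],[B]): print("tray",*fitc(o,122,38,52,[575,49,0]))
A=(D["scene"],un([(297,250),(495,315),(465,470),(258,405)],5,[340,160]),sg)
B=(D["side"],un([(85,265),(350,125),(510,270),(245,440)],6,[90,250]),sg2)
for o in ([A,B],[A],[B]): print("iso",*fitc(o,50,50,55,[480,333,0]))
E
python3 c1.py
```

```text
plate [ 5.89874825e+02  4.73684840e+01 -1.89262562e-02] [-1.  -1.7  0.7 -1.1 -0.3  0.  -1.9  0.9 -0.9 -0.1 -0.6 -0.2  0.5  0.6
 -0.3  2. ]
plate [ 5.89846571e+02  4.90154465e+01 -2.15829072e-02] [-0.2 -1.6  1.5 -0.8  0.2  0.3 -1.3  1. ]
plate [ 5.91291824e+02  4.49823100e+01 -1.95135313e-02] [-0.4 -0.7 -0.3 -0.8  0.7 -0.1 -0.   1.1]
tray [ 5.72421001e+02  4.80573229e+01 -6.58147875e-02] [-0.5 -0.8 -0.3 -0.8  0.4  0.3 -1.3 -1.3 -0.4 -0.  -0.7 -0.  -0.2  0.5
 -0.7  0.2]
tray [ 5.73845400e+02  4.94744437e+01 -6.58438781e-02] [-0.1 -0.2  0.2 -0.2  0.8  1.1 -0.9 -0.6]
tray [ 5.72067043e+02  4.68154781e+01 -6.51805003e-02] [ 0.1 -0.2 -0.3 -0.2  0.3  0.2 -0.1 -0. ]
iso [ 4.77428059e+02  3.33174792e+02 -4.13620970e-02] [-1.6 -0.8  0.3 -1.2  0.2  0.5 -2.  -0.5 -1.6 -0.4 -1.2 -2.6  1.3  0.4
 -0.7  1.5]
iso [ 4.78347211e+02  3.35060789e+02 -4.85790343e-02] [-0.8 -0.4  1.2 -0.5  0.8  1.1 -1.4 -0.1]
iso [ 4.76710626e+02  3.31921598e+02 -4.46703896e-02] [-0.8 -0.6 -0.3 -2.7  2.   0.3  0.   1.3]
```

```bash
cat > plan.py <<'E'
from h import *
import sys
def plan(x,y,z,jaw,verbose=True,zg=6):
    """grasp point target x,y,z(mm), jaw dir (world angle of tool y, mod pi)"""
    s=r.get_state(); A=R.from_rotvec(s["eef_rot"]).as_matrix(); p=s["tool_pos"]
    ty=A[:,1]; cur=np.arctan2(ty[1],ty[0])
    print("t",round(s["clock"],2),"tcp",np.round(p,1),"jaw",round(cur,3),"tilt xaxis",np.round(A[:,0],3),"j",np.round(s["joint_pos"],2),"w",round(s["gripper_width"],1),"F",np.round(s["wrist_force"],1))
    if x is None: return
    for k in (-1,0,1):
        j=jaw+k*np.pi
        # target frame
        X=np.array([0,0,-1.]);Y=np.array([np.cos(j),np.sin(j),0]);Z=np.cross(X,Y)
        B=np.c_[X,Y,Z]
        dr=R.from_matrix(A.T@B).as_rotvec()
        dp=B.T@(np.array([x,y,z+zg])-p)/10
        if abs(dr[0])<2.2: print("turn",np.round(dr,3),"then shift cm (tool x down,y,z)",np.round(dp,2))
if __name__=="__main__":
    a=[float(v) for v in sys.argv[1:]]
    plan(*a) if a else plan(None,0,0,0)
E
python3 plan.py 478 333 150 0.48
```

```text
t 2.45 tcp [ 159.9 -552.3  263.7] jaw -1.289 tilt xaxis [-0. -0. -1.] j [-1.5   0.18  1.61 -0.    1.35 -0.21] w 87.9 F [0.4 0.6 1.1]
turn [ 1.373  0.    -0.   ] then shift cm (tool x down,y,z) [ 10.77 -69.1   63.84]
turn [-1.769  0.     0.   ] then shift cm (tool x down,y,z) [ 10.77  69.1  -63.84]
turn [ 1.373  0.    -0.   ] then shift cm (tool x down,y,z) [ 10.77 -69.1   63.84]
```

```bash
python3 -m crank '[[-0.1474,0,0,0,0,0,8.8],[-0.1474,0,0,0,0,0,8.8],[-0.1474,0,0,0,0,0,8.8],[-0.1474,0,0,0,0,0,8.8],[-0.1474,0,0,0,0,0,8.8],[-0.1474,0,0,0,0,0,8.8],[-0.1474,0,0,0,0,0,8.8],[-0.1474,0,0,0,0,0,8.8],[-0.1474,0,0,0,0,0,8.8],[-0.1474,0,0,0,0,0,8.8],[-0.1474,0,0,0,0,0,8.8],[-0.1474,0,0,0,0,0,8.8]]' 20 && python3 -m crank '[[0,0,0,0.5,3.45,-3.19,8],[0,0,0,0.5,3.45,-3.19,8],[0,0,0,0.5,3.45,-3.19,8],[0,0,0,0.5,3.45,-3.19,8],[0,0,0,0.5,3.45,-3.19,8],[0,0,0,0.5,3.45,-3.19,8],[0,0,0,0.5,3.45,-3.19,8],[0,0,0,0.5,3.45,-3.19,8],[0,0,0,0.5,3.45,-3.19,8],[0,0,0,0.5,3.45,-3.19,8]]' && python3 plan.py 478 333 150 0.48
```

```text
clock: 3.65
tool_pos: [159.9, -552.3, 263.7]
eef_rot: [0.844, 1.401, -0.844]
wrist_force: [0.5, 0.7, -0.1]
gripper_width: 87.8
clock: 4.65
tool_pos: [319.0, -108.5, 214.0]
eef_rot: [0.849, 1.397, -0.85]
wrist_force: [0.7, 0.5, -0.2]
gripper_width: 80.1
t 4.65 tcp [ 319.  -108.5  214. ] jaw 0.479 tilt xaxis [ 0.001 -0.001 -1.   ] j [-0.69 -0.37  2.21  0.    1.29 -1.16] w 80.1 F [ 0.7  0.5 -0.2]
turn [-0.001  0.002 -0.001] then shift cm (tool x down,y,z) [  5.8   34.49 -31.82]
```

```bash
python3 -m crank '[[0,0,0,0.5,3.45,-3.18,7],[0,0,0,0.5,3.45,-3.18,7],[0,0,0,0.5,3.45,-3.18,7],[0,0,0,0.5,3.45,-3.18,7],[0,0,0,0.5,3.45,-3.18,7],[0,0,0,0.5,3.45,-3.18,7],[0,0,0,0.5,3.45,-3.18,7],[0,0,0,0.5,3.45,-3.18,7],[0,0,0,0.5,3.45,-3.18,7],[0,0,0,0.5,3.45,-3.18,7],[0,0,0,0,0,0,7]]' && python3 plan.py 478 333 90 0.48
python3 - <<'E'
from h import *
d=r.read_camera("wrist");save(d,"pics/w1.png");print(d["eye"],proj(d,[[478,333,97],[478+33*np.cos(-1.09),333+33*np.sin(-1.09),97],[478,333,55]]))
d=r.read_camera("scene");save(d,"pics/s3.png",(340,120,512,280),4);
E
```

```text
clock: 5.75
tool_pos: [478.5, 335.4, 162.3]
eef_rot: [0.847, 1.401, -0.846]
wrist_force: [-0.8, -0.9, -0.1]
gripper_width: 70.2
t 5.75 tcp [478.5 335.4 162.3] jaw 0.483 tilt xaxis [-0.     0.001 -1.   ] j [ 0.41  0.31  1.67  0.    1.16 -0.08] w 70.2 F [-0.8 -0.9 -0.1]
turn [ 0.003 -0.001 -0.   ] then shift cm (tool x down,y,z) [ 6.63 -0.16  0.19]
[446.99145244 394.93952955 281.63947332] [[250.06868973 224.77438701]
 [249.98842718 273.07994156]
 [250.45720154 204.77489552]]
```

View pics/w1.png

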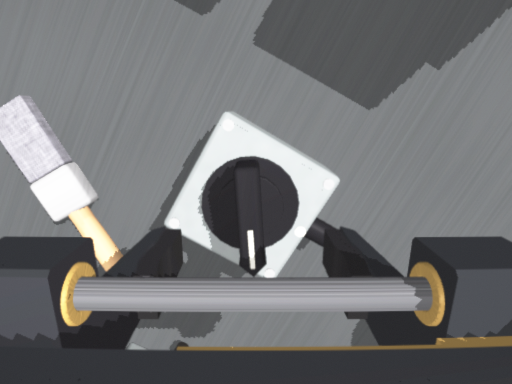

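View pics/s3.png

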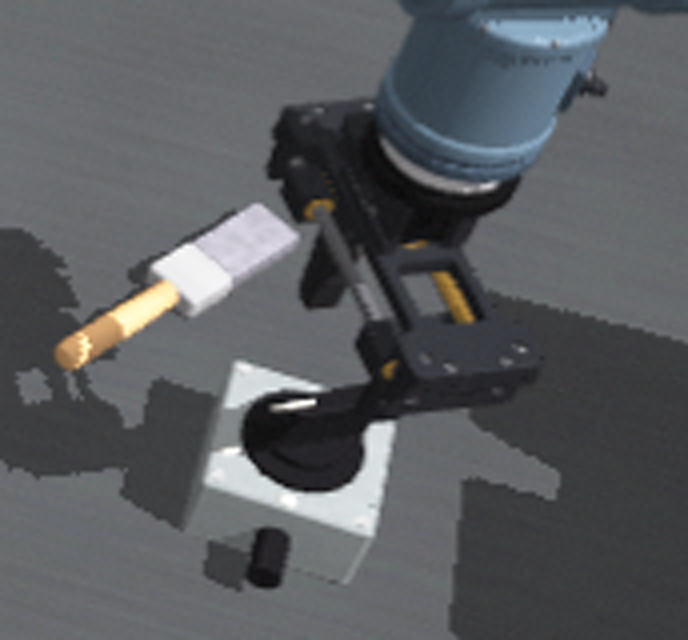

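```bash
python3 -m crank '[[0,0,0,2.2,-0.08,0.1,7],[0,0,0,2.2,-0.08,0.1,7],[0,0,0,2.2,0,0,7],[0,0,0,0,0,0,7],[0,0,0,0,0,0,0.5],[0,0,0,0,0,0,0.5],[0,0,0,0,0,0,0.5],[0,0,0,0,0,0,0.5],[0,0,0,0,0,0,0.5],[0,0,0,0,0,0,0.5]]' 25 && python3 plan.py
```

```text
clock: 6.85
tool_pos: [477.5, 328.9, 98.0]
eef_rot: [0.849, 1.399, -0.849]
wrist_force: [1.1, 0.0, -0.2]
gripper_width: 23.9
t 6.85 tcp [477.5 328.9  98. ] jaw 0.48 tilt xaxis [ 0.  0. -1.] j [ 0.4   0.39  1.71  0.    1.04 -0.08] w 23.9 F [ 1.1  0.  -0.2]
```

```bash
python3 -m crank '[[0,0,0,0.2,0.2,-0.34,2.4],[0,0,0,0,0,0,2.4],[0,0,0,0,0,0,0.5],[0,0,0,0,0,0,0.5],[0,0,0,0,0,0,0.5],[0,0,0,0,0,0,0.5]]' 25 && python3 plan.py
```

```text
clock: 7.45
tool_pos: [477.7, 332.8, 95.5]
eef_rot: [0.849, 1.399, -0.849]
wrist_force: [2.3, 3.2, -4.1]
gripper_width: 16.1
t 7.45 tcp [477.7 332.8  95.5] jaw 0.48 tilt xaxis [ 0.  0. -1.] j [ 0.4   0.4   1.7   0.    1.04 -0.08] w 16.1 F [ 2.3  3.2 -4.1]
```

```bash
python3 -m crank '[[-0.132,0,0,0,0,0,0.5],[-0.132,0,0,0,0,0,0.5],[-0.132,0,0,0,0,0,0.5],[-0.132,0,0,0,0,0,0.5],[-0.132,0,0,0,0,0,0.5],[-0.132,0,0,0,0,0,0.5],[-0.132,0,0,0,0,0,0.5],[-0.132,0,0,0,0,0,0.5],[0,0,0,0,0,0,0.5],[0,0,0,0,0,0,0.5]]' && python3 plan.py; python3 -c "
from station import r;print(r.get_state()['ft_torque'])"
```

```text
clock: 8.45
tool_pos: [477.4, 332.3, 95.5]
eef_rot: [0.03, 1.571, -0.031]
wrist_force: [0.4, -0.6, -2.5]
gripper_width: 15.5
t 8.45 tcp [477.4 332.3  95.5] jaw 1.532 tilt xaxis [-0.001 -0.001 -1.   ] j [ 0.4   0.4   1.7  -0.    1.04 -1.13] w 15.5 F [ 0.4 -0.6 -2.5]
[-0.06054216 -0.13957858 -0.15754721]
```

```bash
python3 -m crank '[[-0.04,0,0,0,0,0,0.5],[-0.03,0,0,0,0,0,0.5],[0,0,0,0,0,0,0.5]]' && python3 plan.py; python3 -c "
from station import r;print(r.get_state()['ft_torque'])"
```

```text
clock: 8.75
tool_pos: [477.2, 332.4, 95.5]
eef_rot: [-0.026, 1.572, 0.026]
wrist_force: [-3.0, -1.9, -0.2]
gripper_width: 16.3
t 8.75 tcp [477.2 332.4  95.5] jaw 1.604 tilt xaxis [-0.001 -0.001 -1.   ] j [ 0.4   0.4   1.71  0.    1.04 -1.2 ] w 16.3 F [-3.  -1.9 -0.2]
[-0.32405499  0.22889972 -0.72133926]
```

```bash
python3 -m crank '[[0,0,0,0,0,0,6],[0,0,0,0,0,0,6],[0,0,0,0,0,0,6],[0,0,0,0,0,0,6],[0,0,0,-2.5,0,0,6],[0,0,0,-4,0,0,6],[0,0,0,-4,0,0,6],[0.1,0,0,0,0,0,6],[0,0,0,0,0,0,6]]' && python3 plan.py 440.4 -148.7 90 1.505
python3 - <<'E'
from h import *
d=r.read_camera("scene");save(d,"pics/s4.png");save(d,"pics/s4b.png",(350,150,480,280),5)
E
```

```text
clock: 9.65
tool_pos: [478.5, 333.1, 202.5]
eef_rot: [0.053, 1.567, -0.051]
wrist_force: [1.1, 0.0, -0.7]
gripper_width: 59.8
t 9.65 tcp [478.5 333.1 202.5] jaw 1.505 tilt xaxis [ 0.003  0.001 -1.   ] j [ 0.4   0.26  1.65 -0.    1.24 -1.1 ] w 59.8 F [ 1.1  0.  -0.7]
turn [-0.     0.003 -0.002] then shift cm (tool x down,y,z) [ 10.65 -48.33  -0.63]
```

View pics/s4b.png

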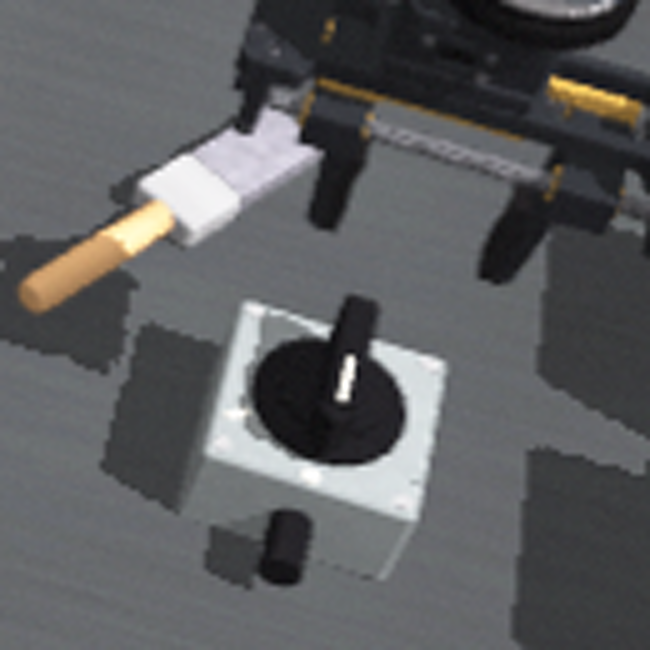

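View pics/s4.png

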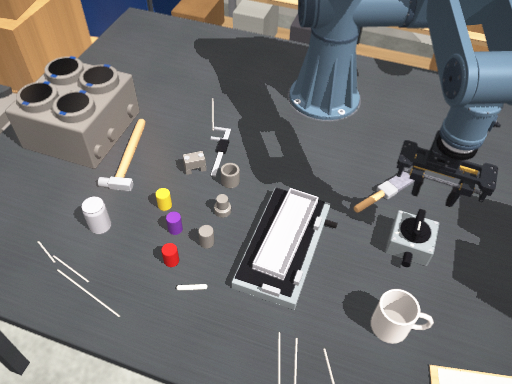

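```bash
python3 -m crank '[[0,0,0,0,-4.83,-0.06,8.5],[0,0,0,0.7,-4.83,-0.06,8.5],[0,0,0,0.7,-4.83,-0.06,8.5],[0,0,0,0.7,-4.83,-0.06,8.5],[0,0,0,0.7,-4.83,-0.06,8.5],[0,0,0,0.7,-4.83,-0.06,8.5],[0,0,0,0.7,-4.83,-0.06,8.5],[0,0,0,0.7,-4.83,-0.06,8.5],[0,0,0,0.7,-4.83,-0.06,8.5],[0,0,0,0.7,-4.83,-0.06,8.5],[0,0,0,0,0,0,8.5]]' && python3 plan.py 440.4 -148.7 41 1.505
cat > chk.py <<'E'
import sys
from h import *
# usage: chk.py pic name x y [yaw] : overlay projected model in wrist view
d=r.read_camera("wrist"); im=d["color"][:,:,::-1].copy()
n=sys.argv[2];x,y=map(float,sys.argv[3:5]);yaw=float(sys.argv[5]) if len(sys.argv)>5 else 0
Rz=R.from_euler('z',yaw).as_matrix()
for p in M[n]:
    for q in np.round(proj(d,p@Rz.T+[x,y,0])).astype(int): cv2.circle(im,tuple(map(int,q)),1,(0,255,0),-1)
cv2.imwrite(sys.argv[1],im)
E
python3 chk.py pics/w2.png sleeve 440.4 -148.7
```

```text
clock: 10.8
tool_pos: [438.9, -153.5, 136.2]
eef_rot: [0.054, 1.572, -0.054]
wrist_force: [0.9, -0.1, -0.5]
gripper_width: 84.7
t 10.8 tcp [ 438.9 -153.5  136.2] jaw 1.502 tilt xaxis [-0.002 -0.    -1.   ] j [-0.59  0.1   1.98 -0.    1.06 -2.09] w 84.7 F [ 0.9 -0.1 -0.5]
turn [-0.003 -0.002  0.   ] then shift cm (tool x down,y,z) [8.92 0.49 0.12]
```

View pics/w2.png

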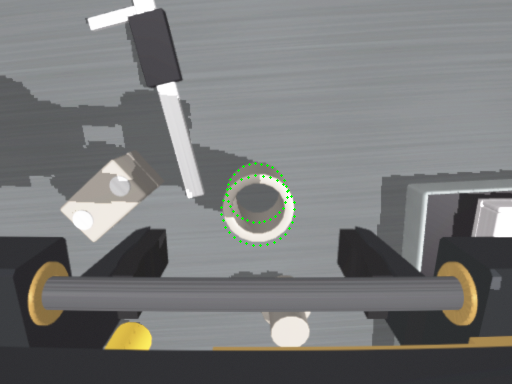

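```bash
python3 -m crank '[[0,0,0,3,0.25,0.1,8.5],[0,0,0,3,0.1,0,8.5],[0,0,0,2.9,0,0,8.5],[0,0,0,0,0,0,8.5]]' 25 && python3 plan.py 440.4 -148.7 41 1.505
```

```text
clock: 11.25
tool_pos: [438.3, -142.0, 44.9]
eef_rot: [0.053, 1.578, -0.045]
wrist_force: [-1.1, 0.2, -0.3]
gripper_width: 84.6
t 11.25 tcp [ 438.3 -142.    44.9] jaw 1.509 tilt xaxis [-0.008  0.005 -1.   ] j [-0.57  0.27  2.02  0.    0.86 -2.08] w 84.6 F [-1.1  0.2 -0.3]
turn [ 0.004 -0.008 -0.005] then shift cm (tool x down,y,z) [-0.21 -0.65  0.25]
```

Run:
```python
from h import *
d=r.read_camera("wrist"); v=[(o["mask"],o["location"],round(o["p"],2)) for o in r.cut_out("cap","wrist")]
print([(x[1],x[2]) for x in v])
d=r.read_camera("scene")
for o in r.cut_out("cap","scene")[:2]:
    print(o["p"],o["location"])
    if o["p"]>.5:
        m=o["mask"].astype(np.float32); print(fit([(d,m)],"cap",424,-256,yaws=np.arange(0,3.1,.4)))
```

```text
[([45.9, 213.7], 0.92)]
0.7 [203.9, 237.3]
(array([-861.87606694,  232.59471178]), np.float64(-0.4155060618902844), np.float64(1.0))
0.65 [193.3, 160.8]
(array([ 427.95922932, -255.95352515]), np.float64(0.5767303439688822), np.float64(0.374438613653183))
```

```bash
python3 plan.py 440.4 -148.7 41 1.505
```

```text
t 11.45 tcp [ 442.4 -145.3   50. ] jaw 1.507 tilt xaxis [ 0.001 -0.001 -1.   ] j [-0.57  0.27  2.01  0.    0.86 -2.08] w 84.9 F [ 1.  -1.1 -0.3]
turn [0.002 0.002 0.001] then shift cm (tool x down,y,z) [ 0.3  -0.35 -0.18]
```

```bash
python3 -m crank '[[0,0,0,0.3,-0.35,-0.2,8.5],[0,0,0,0,0,0,8.5],[0,0,0,0,0,0,4.5],[0,0,0,0,0,0,4.5],[0,0,0,0,0,0,4.5],[0,0,0,0,0,0,4.5],[0,0,0,0,0,0,4.5],[0,0,0,0,0,0,4.5]]' 30 && python3 plan.py 440.4 -148.7 41 1.505
```

```text
clock: 12.25
tool_pos: [439.3, -148.9, 45.7]
eef_rot: [0.051, 1.57, -0.051]
wrist_force: [0.0, -0.5, 0.6]
gripper_width: 49.1
t 12.25 tcp [ 439.3 -148.9   45.7] jaw 1.506 tilt xaxis [-0. -0. -1.] j [-0.58  0.27  2.02 -0.    0.85 -2.09] w 49.1 F [ 0.  -0.5  0.6]
turn [ 0.001 -0.     0.   ] then shift cm (tool x down,y,z) [-0.13  0.03  0.1 ]
```

```bash
python3 -m crank '[[0,0,0,-2,0,0,4.5],[0,0,0,-4,0,0,4.5],[0,0,0,-4,0,0,4.5],[0,0,0,0,0,0,4.5],[0,0,0,0,0,0,4.5]]' && python3 plan.py 489.6 53.6 138 1.505
```

```text
clock: 12.75
tool_pos: [439.5, -148.9, 145.9]
eef_rot: [0.05, 1.569, -0.052]
wrist_force: [-1.3, 1.0, -2.2]
gripper_width: 49.4
t 12.75 tcp [ 439.5 -148.9  145.9] jaw 1.506 tilt xaxis [ 0.001 -0.001 -1.   ] j [-0.58  0.08  1.98  0.    1.08 -2.09] w 49.4 F [-1.3  1.  -2.2]
turn [0.001 0.001 0.001] then shift cm (tool x down,y,z) [ 0.19 20.54  3.67]
```

```bash
python3 -m crank '[[0,0,0,0,2.5,0.45,4.5],[0,0,0,0,3.5,0.62,4.5],[0,0,0,0,3.5,0.62,4.5],[0,0,0,0,3.5,0.62,4.5],[0,0,0,0,3.5,0.62,4.5],[0,0,0,0,2.54,0.46,4.5],[0,0,0,0,1.5,0.28,4.5],[0,0,0,0,0,0,4.5],[0,0,0,0,0,0,4.5],[0,0,0,0,0,0,4.5],[0,0,0,0,0,0,4.5]]' && python3 plan.py 489.6 53.6 75 1.505
python3 - <<'E'
from h import *
for c in("scene","side"):
    d=r.read_camera(c);save(d,f"pics/{c}5.png")
E
```

```text
clock: 13.85
tool_pos: [488.9, 52.9, 145.2]
eef_rot: [0.052, 1.571, -0.052]
wrist_force: [0.4, -0.2, -2.6]
gripper_width: 48.8
t 13.85 tcp [488.9  52.9 145.2] jaw 1.504 tilt xaxis [-0.001 -0.    -1.   ] j [-0.13  0.14  1.91 -0.    1.09 -1.64] w 48.8 F [ 0.4 -0.2 -2.6]
turn [-0.001 -0.001  0.   ] then shift cm (tool x down,y,z) [6.42 0.08 0.07]
```

View pics/scene5.png

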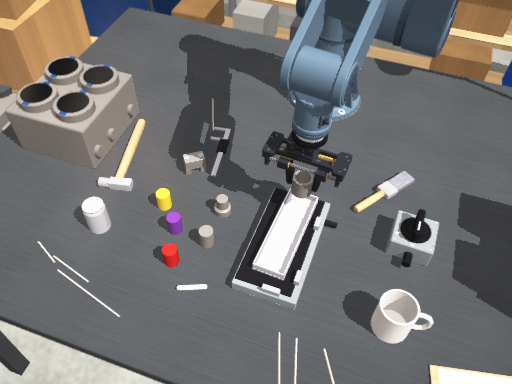

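```bash
python3 -m crank '[[0,0,0,2,0.08,0.07,4.5],[0,0,0,2,0,0,4.5],[0,0,0,1.2,0,0,4.5],[0,0,0,0.7,0,0,4.5],[0,0,0,0.5,0,0,4.5],[0,0,0,0,0,0,4.5],[0,0,0,0,0,0,4.5]]' && python3 plan.py 489.6 53.6 75 1.505
python3 - <<'E'
from h import *
for c,b in(("scene",(230,150,370,300)),("side",(140,160,290,270))):
    d=r.read_camera(c);save(d,f"pics/{c}6.png",b,4)
E
```

```text
clock: 14.65
tool_pos: [490.5, 54.4, 82.2]
eef_rot: [0.051, 1.569, -0.051]
wrist_force: [-0.2, 0.0, -2.2]
gripper_width: 49.1
t 14.65 tcp [490.5  54.4  82.2] jaw 1.506 tilt xaxis [ 0.001 -0.    -1.   ] j [-0.13  0.25  1.94 -0.    0.95 -1.64] w 49.1 F [-0.2  0.  -2.2]
turn [0.001 0.001 0.   ] then shift cm (tool x down,y,z) [ 0.12 -0.09 -0.09]
```

View pics/scene6.png

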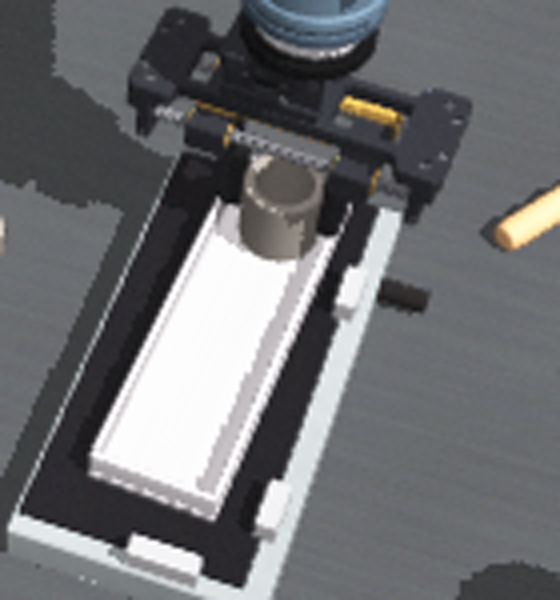

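View pics/side6.png

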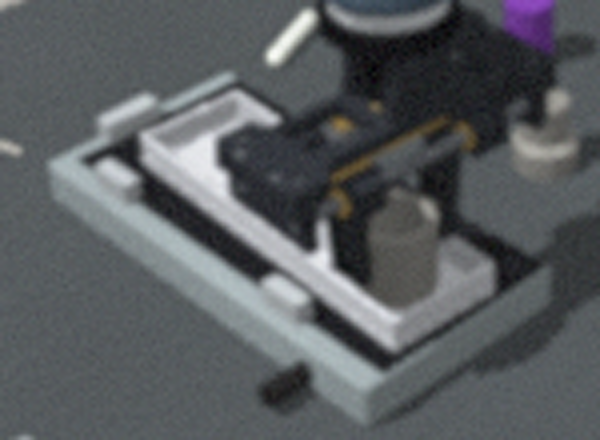

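```bash
python3 -m crank '[[0,0,0,0.15,-0.05,0,4.5],[0,0,0,0,0,0,4.5],[0,0,0,0,0,0,8],[0,0,0,0,0,0,8],[0,0,0,0,0,0,8],[0,0,0,0,0,0,8],[0,0,0,0,0,0,8],[0,0,0,-3,0,0,8],[0,0,0,-4,0,0,8],[0,0,0,0,0,0,8]]' && python3 plan.py 539.6 -130.2 100 1.505
python3 - <<'E'
from h import *
d=r.read_camera("scene");save(d,"pics/s7.png",(140,140,370,300),3.4)
E
```

```text
clock: 15.75
tool_pos: [493.4, 53.6, 155.2]
eef_rot: [0.05, 1.561, -0.051]
wrist_force: [1.3, -0.3, -0.7]
gripper_width: 79.8
t 15.75 tcp [493.4  53.6 155.2] jaw 1.506 tilt xaxis [ 0.009 -0.001 -1.   ] j [-0.13  0.13  1.9   0.    1.1  -1.64] w 79.8 F [ 1.3 -0.3 -0.7]
turn [0.001 0.009 0.001] then shift cm (tool x down,y,z) [  4.92 -18.04   5.82]
```

View pics/s7.png

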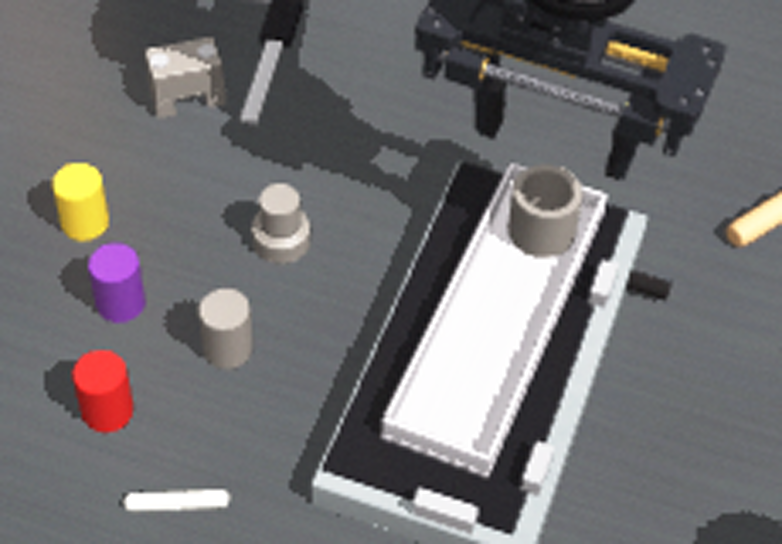

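```bash
python3 -m crank '[[0,0,0,0,-3.0,0.95,8],[0,0,0,0,-4,1.3,8],[0,0,0,1,-4,1.3,8],[0,0,0,2,-4,1.3,8],[0,0,0,1.9,-3.04,0.97,8],[0,0,0,0,0,0,8],[0,0,0,0,0,0,8],[0,0,0,0,0,0,8]]' && python3 plan.py 539.6 -130.2 42 1.505; python3 chk.py pics/w3.png boss 539.6 -130.2
```

```text
clock: 16.6
tool_pos: [535.9, -128.7, 100.9]
eef_rot: [0.051, 1.571, -0.05]
wrist_force: [1.0, -0.1, -0.3]
gripper_width: 79.9
t 16.6 tcp [ 535.9 -128.7  100.9] jaw 1.506 tilt xaxis [-0.001  0.001 -1.   ] j [-0.45  0.33  1.78  0.    1.03 -1.96] w 79.9 F [ 1.  -0.1 -0.3]
turn [ 0.001 -0.001 -0.001] then shift cm (tool x down,y,z) [ 5.29 -0.12  0.38]
```

View pics/w3.png

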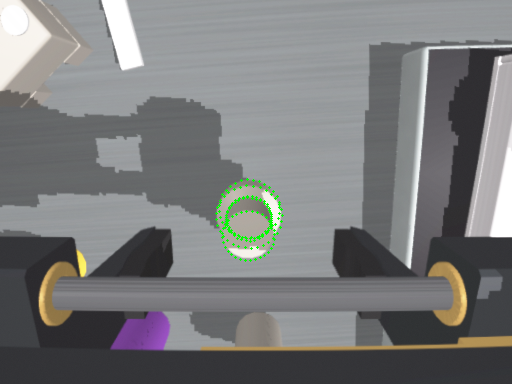

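```bash
python3 -m crank '[[0,0,0,2,-0.12,0.38,8],[0,0,0,2,0,0,8],[0,0,0,1.25,0,0,8],[0,0,0,0,0,0,8],[0,0,0,0,0,0,8],[0,0,0,0,0,0,2.5],[0,0,0,0,0,0,2.5],[0,0,0,0,0,0,2.5],[0,0,0,0,0,0,2.5],[0,0,0,0,0,0,2.5],[0,0,0,0,0,0,2.5],[0,0,0,0,0,0,2.5]]' 30 && python3 plan.py 539.6 -130.2 42 1.505
```

```text
clock: 17.85
tool_pos: [540.1, -131.3, 48.7]
eef_rot: [0.051, 1.57, -0.051]
wrist_force: [-0.6, 0.0, 0.0]
gripper_width: 28.5
t 17.85 tcp [ 540.1 -131.3   48.7] jaw 1.506 tilt xaxis [ 0. -0. -1.] j [-0.45  0.43  1.78 -0.    0.93 -1.96] w 28.5 F [-0.6  0.   0. ]
turn [0.001 0.    0.   ] then shift cm (tool x down,y,z) [ 0.07  0.11 -0.06]
```

```bash
python3 -m crank '[[0,0,0,-2,0,0,2.5],[0,0,0,-4,0,0,2.5],[0,0,0,-4,0,0,2.5],[0,0,0,0,0,0,2.5],[0,0,0,0,0,0,2.5]]' && python3 plan.py 612.3 45.5 142 1.505
```

```text
clock: 18.35
tool_pos: [540.3, -131.4, 149.2]
eef_rot: [0.051, 1.569, -0.052]
wrist_force: [-0.6, -0.3, -1.9]
gripper_width: 28.4
t 18.35 tcp [ 540.3 -131.4  149.2] jaw 1.506 tilt xaxis [ 0.001 -0.001 -1.   ] j [-0.45  0.27  1.75  0.    1.12 -1.96] w 28.4 F [-0.6 -0.3 -1.9]
turn [0.001 0.001 0.001] then shift cm (tool x down,y,z) [ 0.12 18.12  6.02]
```

```bash
python3 -m crank '[[0,0,0,0,2.3,0.8,2.5],[0,0,0,0,3.5,1.16,2.5],[0,0,0,0,3.5,1.16,2.5],[0,0,0,0,3.5,1.16,2.5],[0,0,0,0,3.3,1.1,2.5],[0,0,0,0,2,0.64,2.5],[0,0,0,0,0,0,2.5],[0,0,0,0,0,0,2.5],[0,0,0,0,0,0,2.5],[0,0,0,0,0,0,2.5]]' && python3 plan.py 612.3 45.5 78 1.505
python3 - <<'E'
from h import *
d=r.read_camera("scene");save(d,"pics/s8.png",(140,140,370,300),3.4)
E
```

```text
clock: 19.35
tool_pos: [611.3, 44.3, 148.1]
eef_rot: [0.052, 1.571, -0.052]
wrist_force: [0.6, -0.7, -1.7]
gripper_width: 28.5
t 19.35 tcp [611.3  44.3 148.1] jaw 1.504 tilt xaxis [-0.001 -0.    -1.   ] j [-0.12  0.39  1.6  -0.    1.16 -1.63] w 28.5 F [ 0.6 -0.7 -1.7]
turn [-0.001 -0.001  0.   ] then shift cm (tool x down,y,z) [6.41 0.12 0.09]
```

View pics/s8.png

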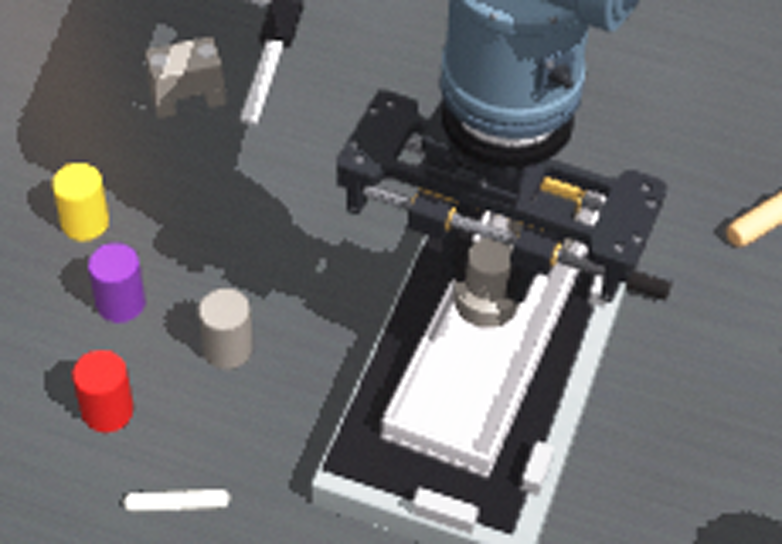

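```bash
python3 -m crank '[[0,0,0,2,0.1,0.07,2.5],[0,0,0,2,0,0,2.5],[0,0,0,1.2,0,0,2.5],[0,0,0,0.7,0,0,2.5],[0,0,0,0.5,0,0,2.5],[0,0,0,0,0,0,2.5],[0,0,0,0,0,0,2.5],[0,0,0,0,0,0,2.5]]' && python3 plan.py 612.3 45.5 78 1.505
python3 - <<'E'
from h import *
d=r.read_camera("side");save(d,"pics/d8.png",(140,160,290,270),4)
E
```

```text
clock: 20.2
tool_pos: [613.3, 46.4, 85.6]
eef_rot: [0.051, 1.569, -0.051]
wrist_force: [-0.3, -0.2, -3.0]
gripper_width: 28.3
t 20.2 tcp [613.3  46.4  85.6] jaw 1.506 tilt xaxis [ 0.001 -0.    -1.   ] j [-0.12  0.47  1.62  0.    1.05 -1.62] w 28.3 F [-0.3 -0.2 -3. ]
turn [0.001 0.001 0.   ] then shift cm (tool x down,y,z) [ 0.16 -0.1  -0.09]
```

View pics/d8.png

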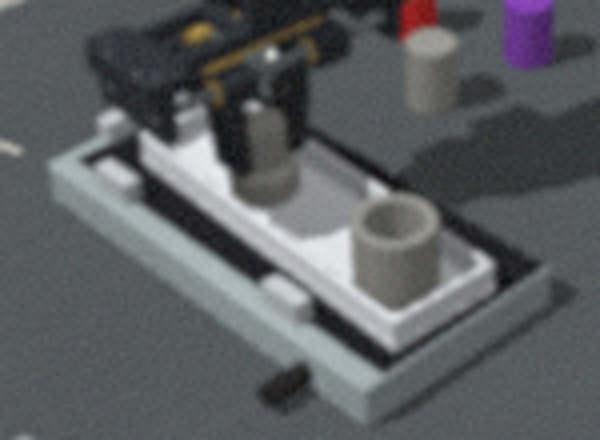

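```bash
python3 -m crank '[[0,0,0,0.2,-0.05,0,2.5],[0,0,0,0,0,0,2.5],[0,0,0,0,0,0,6],[0,0,0,0,0,0,6],[0,0,0,0,0,0,6],[0,0,0,0,0,0,6],[0,0,0,0,0,0,6],[0,0,0,-3,0,0,6],[0,0,0,-4,0,0,6],[0,0,0,0,0,0,6],[0,0,0,0,0,0,6],[0,0,0,0,0,0,6]]' && python3 plan.py 645.5 -128.8 100 1.505
python3 - <<'E'
from fits import *
print(cast("slug",(645,-128)))
save(D["scene"],"pics/s9.png",(140,140,370,300),3.4)
E
```

```text
clock: 21.45
tool_pos: [611.8, 46.0, 151.5]
eef_rot: [0.051, 1.572, -0.051]
wrist_force: [-0.5, 1.0, -0.6]
gripper_width: 59.6
t 21.45 tcp [611.8  46.  151.5] jaw 1.506 tilt xaxis [-0.002  0.    -1.   ] j [-0.12  0.38  1.59 -0.    1.17 -1.62] w 59.6 F [-0.5  1.  -0.6]
turn [ 0.001 -0.002 -0.   ] then shift cm (tool x down,y,z) [  4.55 -17.22   4.51]
((array([ 644.80764484, -129.12447166]), 0, np.float64(0.15988203883171082)), 2)
```

View pics/s9.png

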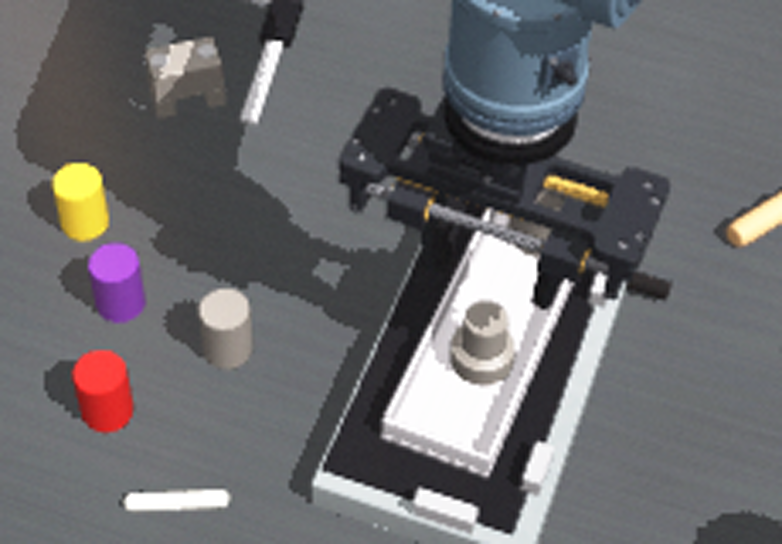

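```bash
python3 -m crank '[[0,0,0,0,-2.4,0.6,6],[0,0,0,0,-3.8,1,6],[0,0,0,1,-4,1.1,6],[0,0,0,2,-4,1.1,6],[0,0,0,1.5,-3.02,0.71,6],[0,0,0,0,0,0,6],[0,0,0,0,0,0,6],[0,0,0,0,0,0,6],[0,0,0,0,0,0,6]]' && python3 plan.py 645 -129 41 1.505; python3 chk.py pics/w4.png slug 645 -129
```

```text
clock: 22.55
tool_pos: [646.8, -127.5, 108.4]
eef_rot: [0.05, 1.569, -0.05]
wrist_force: [-0.5, 0.1, 0.8]
gripper_width: 59.9
t 22.55 tcp [ 646.8 -127.5  108.4] jaw 1.507 tilt xaxis [ 0.001 -0.    -1.   ] j [-0.37  0.53  1.49  0.    1.13 -1.88] w 59.9 F [-0.5  0.1  0.8]
turn [0.002 0.001 0.   ] then shift cm (tool x down,y,z) [ 6.14 -0.16 -0.16]
```

View pics/w4.png

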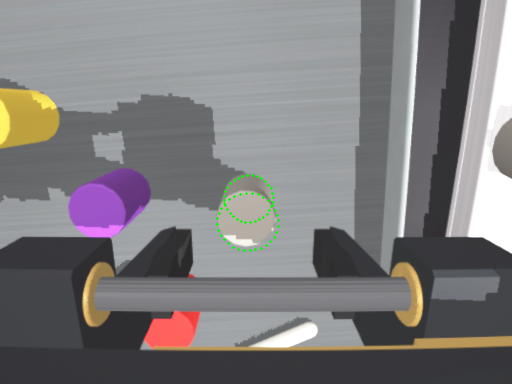

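```bash
python3 -m crank '[[0,0,0,2.5,-0.13,-0.16,6],[0,0,0,2.5,0,0,6],[0,0,0,1.1,0,0,6],[0,0,0,0,0,0,6],[0,0,0,0,0,0,6],[0,0,0,0,0,0,3],[0,0,0,0,0,0,3],[0,0,0,0,0,0,3],[0,0,0,0,0,0,3],[0,0,0,0,0,0,3],[0,0,0,0,0,0,3]]' 30 && python3 plan.py
```

```text
clock: 23.7
tool_pos: [645.3, -130.4, 47.6]
eef_rot: [0.051, 1.569, -0.052]
wrist_force: [-1.3, -0.7, 5.7]
gripper_width: 35.3
t 23.7 tcp [ 645.3 -130.4   47.6] jaw 1.506 tilt xaxis [ 0.001 -0.001 -1.   ] j [-0.38  0.61  1.5  -0.    1.03 -1.88] w 35.3 F [-1.3 -0.7  5.7]
```

Gripped. Lift and carry to slot (662, 42).

```bash
python3 -m crank '[[0,0,0,-2,0,0,3],[0,0,0,-4,0,0,3],[0,0,0,-4,0,0,3],[0,0,0,0,0,0,3],[0,0,0,0,2.2,0.32,3],[0,0,0,0,3.5,0.51,3],[0,0,0,0,3.5,0.51,3],[0,0,0,0,3.5,0.51,3],[0,0,0,0,2.5,0.36,3],[0,0,0,0,1.4,0.2,3],[0,0,0,0,0,0,3],[0,0,0,0,0,0,3]]' && python3 plan.py 662.2 42.2 78 1.505
```

```text
clock: 24.9
tool_pos: [679.1, 33.3, 145.8]
eef_rot: [0.051, 1.572, -0.051]
wrist_force: [0.5, -0.8, -2.5]
gripper_width: 34.8
t 24.9 tcp [679.1  33.3 145.8] jaw 1.506 tilt xaxis [-0.001 -0.    -1.   ] j [-0.12  0.52  1.41 -0.    1.21 -1.63] w 34.8 F [ 0.5 -0.8 -2.5]
turn [ 0.001 -0.001  0.001] then shift cm (tool x down,y,z) [ 6.18  0.77 -1.75]
```

```bash
python3 -m crank '[[0,0,0,0,0.77,-1.75,3],[0,0,0,2,0,0,3],[0,0,0,2,0,0,3],[0,0,0,1,0,0,3],[0,0,0,0.6,0,0,3],[0,0,0,0.5,0,0,3],[0,0,0,0,0,0,3],[0,0,0,0,0,0,3],[0,0,0,0,0,0,3]]' && python3 plan.py 662.2 42.2 77.5 1.505
python3 - <<'E'
from h import *
d=r.read_camera("side");save(d,"pics/d10.png",(140,160,290,270),4)
d=r.read_camera("scene");save(d,"pics/s10.png",(140,140,370,300),3.4)
E
```

```text
clock: 25.8
tool_pos: [663.2, 42.8, 86.6]
eef_rot: [0.051, 1.569, -0.051]
wrist_force: [0.2, -1.1, -2.5]
gripper_width: 35.1
t 25.8 tcp [663.2  42.8  86.6] jaw 1.506 tilt xaxis [ 0.001 -0.    -1.   ] j [-0.11  0.56  1.48  0.    1.1  -1.62] w 35.1 F [ 0.2 -1.1 -2.5]
turn [0.001 0.001 0.   ] then shift cm (tool x down,y,z) [ 0.31 -0.07 -0.09]
```

View pics/d10.png

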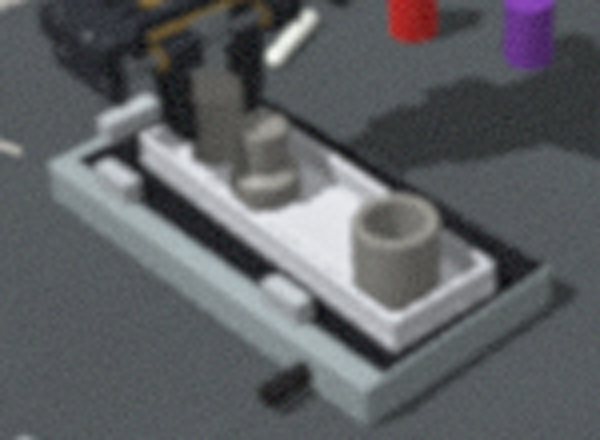

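View pics/s10.png

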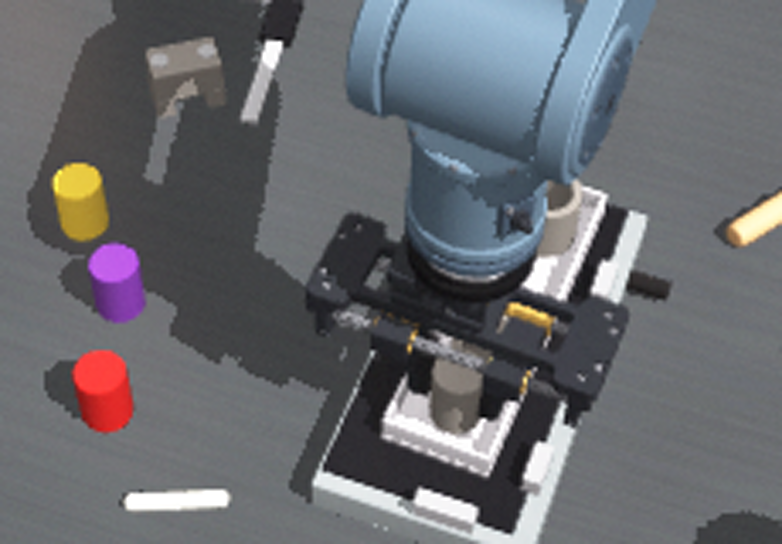

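```bash
python3 -m crank '[[0,0,0,0.35,-0.05,-0.05,3],[0,0,0,0,0,0,3],[0,0,0,0,0,0,3],[0,0,0,0,0,0,6.5],[0,0,0,0,0,0,6.5],[0,0,0,0,0,0,6.5],[0,0,0,0,0,0,6.5],[0,0,0,-3,0,0,6.5],[0,0,0,-4,0,0,6.5],[0,0,0,0,0,0,6.5],[0,0,0,0,0,0,6.5],[0,0,0,0,0,0,6.5]]' && python3 plan.py 428 -256 150 0.58
python3 - <<'E'
from h import *
d=r.read_camera("side");save(d,"pics/d11.png",(140,160,290,270),4)
E
```

```text
clock: 27.1
tool_pos: [661.4, 42.5, 151.2]
eef_rot: [0.051, 1.572, -0.051]
wrist_force: [0.7, -0.4, 0.1]
gripper_width: 65.2
t 27.1 tcp [661.4  42.5 151.2] jaw 1.506 tilt xaxis [-0.002  0.    -1.   ] j [-0.11  0.48  1.46  0.    1.21 -1.62] w 65.2 F [ 0.7 -0.4  0.1]
turn [ 0.926 -0.002  0.001] then shift cm (tool x down,y,z) [ -0.48 -35.88  12.18]
```

View pics/d11.png

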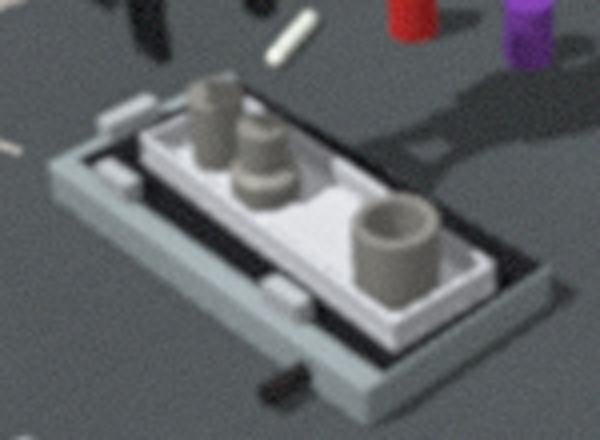

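```bash
python3 -m crank '[[0.1323,0,0,0,0,0,7.5],[0.1323,0,0,0,0,0,7.5],[0.1323,0,0,0,0,0,7.5],[0.1323,0,0,0,0,0,7.5],[0.1323,0,0,0,0,0,7.5],[0.1323,0,0,0,0,0,7.5],[0.1323,0,0,0,0,0,7.5],[0,0,0,0,-2.5,0.85,7.5],[0,0,0,0,-4,1.36,7.5],[0,0,0,0,-4.5,1.53,7.5],[0,0,0,0,-4.5,1.53,7.5],[0,0,0,0,-4.5,1.53,7.5]]' && python3 -m crank '[[0,0,0,0,-4.5,1.53,7.5],[0,0,0,0,-4.5,1.53,7.5],[0,0,0,0,-4.5,1.53,7.5],[0,0,0,0,-2.4,0.8,7.5],[0,0,0,0,0,0,7.5],[0,0,0,0,0,0,7.5],[0,0,0,0,0,0,7.5],[0,0,0,0,0,0,7.5]]' && python3 plan.py 428 -256 120 0.58;  python3 chk.py pics/w5.png cap 428 -256 0.577
```

```text
clock: 28.35
tool_pos: [529.9, -124.7, 150.7]
eef_rot: [0.772, 1.432, -0.772]
wrist_force: [1.0, -0.0, 0.9]
gripper_width: 75.0
clock: 29.15
tool_pos: [429.1, -255.1, 151.9]
eef_rot: [0.771, 1.43, -0.771]
wrist_force: [0.6, 0.4, -0.1]
gripper_width: 74.7
t 29.15 tcp [ 429.1 -255.1  151.9] jaw 0.582 tilt xaxis [-0.     0.001 -1.   ] j [-0.77  0.15  1.89  0.    1.1  -1.36] w 74.7 F [ 0.6  0.4 -0.1]
turn [ 0.002 -0.001 -0.   ] then shift cm (tool x down,y,z) [ 2.59 -0.14  0.02]
```

View pics/w5.png

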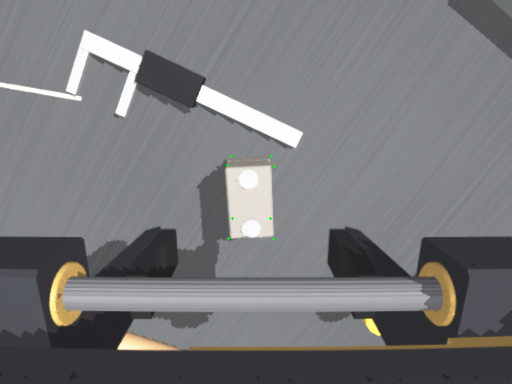

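```bash
python3 -m crank '[[0,0,0,3,-0.14,0,7.5],[0,0,0,3.5,0,0,7.5],[0,0,0,2.5,0,0,7.5],[0,0,0,1.5,0,0,7.5],[0,0,0,0,0,0,7.5],[0,0,0,0,0,0,7.5],[0,0,0,0,0,0,2.8],[0,0,0,0,0,0,2.8],[0,0,0,0,0,0,2.8],[0,0,0,0,0,0,2.8],[0,0,0,0,0,0,2.8],[0,0,0,0,0,0,2.8]]' 30 && python3 plan.py
```

```text
clock: 30.4
tool_pos: [427.5, -257.1, 47.5]
eef_rot: [0.773, 1.429, -0.773]
wrist_force: [0.0, 0.2, 2.4]
gripper_width: 34.1
t 30.4 tcp [ 427.5 -257.1   47.5] jaw 0.58 tilt xaxis [ 0. -0. -1.] j [-0.78  0.33  1.93  0.    0.88 -1.36] w 34.1 F [0.  0.2 2.4]
```

```bash
python3 -m crank '[[0,0,0,-2,0,0,2.8],[0,0,0,-4,0,0,2.8],[0,0,0,-4.5,0,0,2.8],[0,0,0,0,0,0,2.8],[-0.1321,0,0,0,0,0,2.8],[-0.1321,0,0,0,0,0,2.8],[-0.1321,0,0,0,0,0,2.8],[-0.1321,0,0,0,0,0,2.8],[-0.1321,0,0,0,0,0,2.8],[-0.1321,0,0,0,0,0,2.8],[-0.1321,0,0,0,0,0,2.8],[0,0,0,0,0,0,2.8]]' && python3 plan.py 552.4 49.4 144 1.505
python3 - <<'E'
from h import *
D={}
for c,b in(("side",(140,160,290,270)),("scene",(230,170,350,310))):
    D[c]=d=r.read_camera(c);save(d,f"pics/{c}12.png",b,4)
    for n,x0,y0 in(("sleeve",490,53),("boss",612,45),("slug",662,42)):
        for o in r.cut_out(n,c)[:5]:
            p=unproj(d,[o["location"]],60)[0]
            if np.hypot(p[0]-x0,p[1]-y0)<30:
                print(c,n,fit([(d,o["mask"].astype(np.float32))],n,x0,y0,z=34));break
E
```

```text
clock: 31.6
tool_pos: [426.6, -256.4, 150.8]
eef_rot: [0.053, 1.572, -0.05]
wrist_force: [0.5, 0.5, -1.7]
gripper_width: 33.8
t 31.6 tcp [ 426.6 -256.4  150.8] jaw 1.505 tilt xaxis [-0.002  0.002 -1.   ] j [-0.78  0.15  1.89 -0.    1.1  -2.29] w 33.8 F [ 0.5  0.5 -1.7]
turn [ 0.    -0.002 -0.002] then shift cm (tool x down,y,z) [ 0.08 31.34 10.54]
side sleeve (array([489.28912354,  30.78546143]), 0, np.float64(0.1367633044719696))
side boss (array([616.7640152 ,  42.70985413]), 0, np.float64(0.17859968543052673))
side slug (array([663.42265224,  43.52604485]), 0, np.float64(0.15050166845321655))
scene sleeve (array([480.63711548,  35.39157104]), 0, np.float64(0.170689657330513))
scene boss (array([607.65234375,  45.7265625 ]), 0, np.float64(0.5269941687583923))
scene slug (array([658.29153061,  46.22503471]), 0, np.float64(0.06031585857272148))
```

View pics/scene12.png

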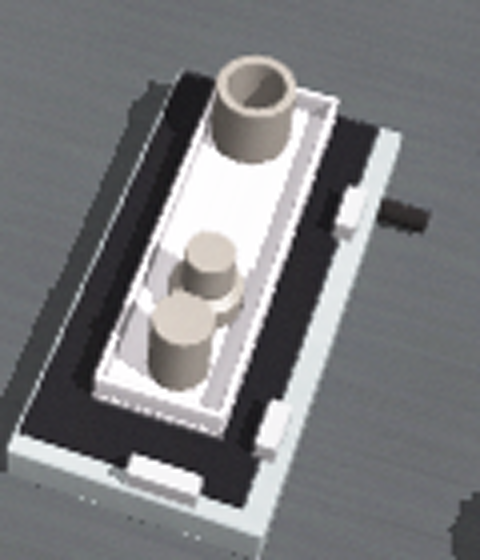

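View pics/side12.png

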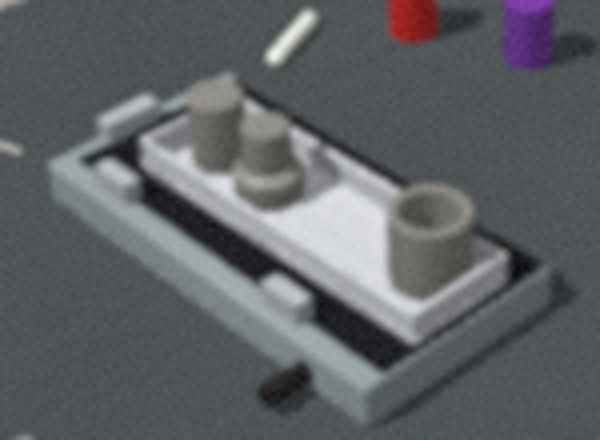

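Run:
```python
from corners import *
D={c:r.read_camera(c) for c in("scene","side")}
A=(D["scene"],un([(340,98),(224,415),(97,383)],4,[230,170]),[(-1,1),(1,1),(1,-1)])
B=(D["side"],un([(142,143),(510,255),(415,315)],4,[140,160]),[(1,1),(-1,-1),(-1,1)])
for o in ([A,B],[A],[B]): print("tray",*fitc(o,122,38,52,[575,49,0]))
# refined z for sleeve with mask combos
d=D["scene"];im=d["color"][:,:,::-1].copy()
def draw(im,d,n,x,y,yaw,z):
    Rz=R.from_euler('z',yaw).as_matrix()
    for p in M[n]:
        for q in np.round(4*proj(d,p@Rz.T+[x,y,z])+1.5).astype(int): cv2.circle(im,tuple(map(int,q)),2,(0,255,0),-1)
for c,off in(("scene",(230,160)),("side",(140,150))):
    d=D[c];im=cv2.resize(d["color"][:,:,::-1],None,fx=4,fy=4,interpolation=cv2.INTER_CUBIC)
    draw(im,d,"sleeve",485,33,0,34);draw(im,d,"boss",613,45,0,34);draw(im,d,"slug",661,44.5,0,34)
    t=fitc([A,B],122,38,52,[575,49,0])[0];draw(im,d,"tray",*t,30)
    cv2.imwrite(f"pics/ov_{c}.png",im[off[1]*4:off[1]*4+580,off[0]*4:off[0]*4+640])
```

```text
tray [5.70358424e+02 4.40329968e+01 3.10978112e-03] [-0.6 -0.1  0.3  0.8 -0.7 -1.4 -1.  -0.2 -0.1  0.1  0.2  1. ]
tray [5.70507542e+02 4.49472617e+01 1.71300296e-03] [-0.2  0.1  0.6  1.  -0.4 -1.3]
tray [ 5.71008602e+02  4.21901132e+01 -3.98605153e-03] [-0.3 -0.8  0.1 -0.1  0.2  0.6]
```

View pics/ov_scene.png

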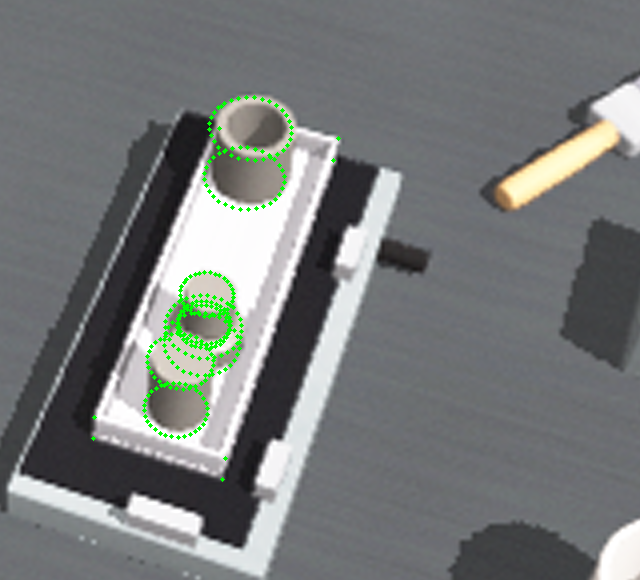

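View pics/ov_side.png

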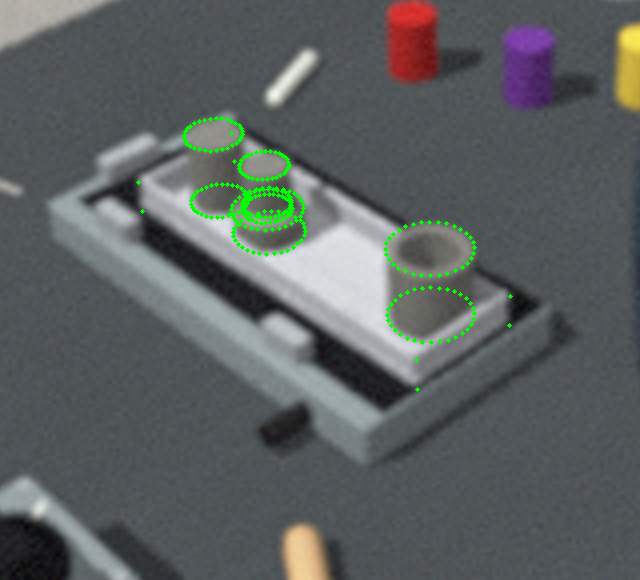

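```bash
python3 -m crank '[[-0.055,0,0,0,0,0,2.8],[0,0,0,0,0,0,2.8]]' >/dev/null && python3 plan.py 551.5 44 144 1.56
```

```text
t 32.3 tcp [ 427.4 -257.1  152.3] jaw 1.56 tilt xaxis [ 0. -0. -1.] j [-0.78  0.15  1.89  0.    1.1  -2.34] w 33.9 F [ 0.7 -0.4 -2.7]
turn [-0.  0.  0.] then shift cm (tool x down,y,z) [ 0.23 30.24 12.09]
```

```bash
python3 -m crank '[[0,0,0,0,2.24,0.9,2.8],[0,0,0,0,4,1.6,2.8],[0,0,0,0,4,1.6,2.8],[0,0,0,0,4,1.6,2.8],[0,0,0,0,4,1.6,2.8],[0,0,0,0,4,1.6,2.8],[0,0,0,0,4,1.6,2.8],[0,0,0,0,2.5,1,2.8],[0,0,0,0,1.5,0.6,2.8],[0,0,0,0,0,0,2.8],[0,0,0,0,0,0,2.8],[0,0,0,0,0,0,2.8]]' && python3 plan.py 551.5 44 78 1.56;python3 - <<'E'
from h import *
d=r.read_camera("side");save(d,"pics/d13.png",(140,140,290,270),4)
E
```

```text
clock: 33.5
tool_pos: [551.5, 42.8, 152.1]
eef_rot: [0.01, 1.571, -0.01]
wrist_force: [0.7, 0.3, -2.1]
gripper_width: 33.8
t 33.5 tcp [551.5  42.8 152.1] jaw 1.558 tilt xaxis [-0. -0. -1.] j [-0.14  0.26  1.75 -0.    1.13 -1.69] w 33.8 F [ 0.7  0.3 -2.1]
turn [-0.002 -0.     0.   ] then shift cm (tool x down,y,z) [6.81 0.12 0.  ]
```

View pics/d13.png

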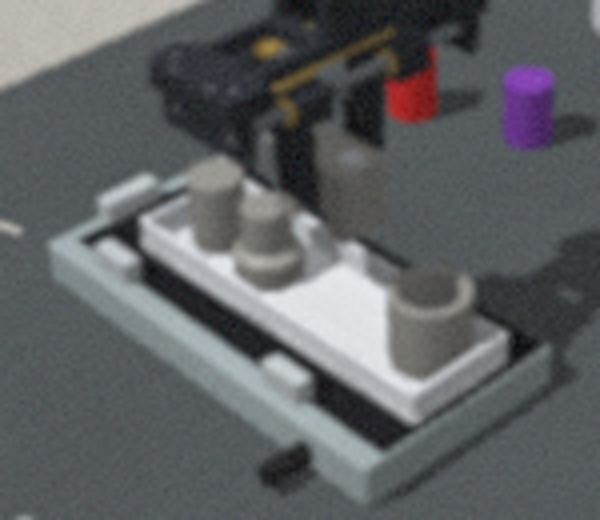

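```bash
python3 -m crank '[[0,0,0,2,0.1,0,2.8],[0,0,0,2,0,0,2.8],[0,0,0,1.2,0,0,2.8],[0,0,0,0.6,0,0,2.8],[0,0,0,0.5,0,0,2.8],[0,0,0,0.4,0,0,2.8],[0,0,0,0,0,0,2.8],[0,0,0,0,0,0,2.8]]' && python3 plan.py 551.5 44 77 1.56;python3 - <<'E'
from h import *
d=r.read_camera("side");save(d,"pics/d14.png",(140,140,290,270),4)
d=r.read_camera("scene");save(d,"pics/s14.png",(210,140,370,300),4)
E
```

```text
clock: 34.35
tool_pos: [552.2, 45.0, 85.7]
eef_rot: [0.009, 1.57, -0.009]
wrist_force: [0.5, 0.2, -1.9]
gripper_width: 34.4
t 34.35 tcp [552.2  45.   85.7] jaw 1.559 tilt xaxis [ 0.001 -0.    -1.   ] j [-0.13  0.36  1.78  0.    1.   -1.69] w 34.4 F [ 0.5  0.2 -1.9]
turn [-0.001  0.001  0.   ] then shift cm (tool x down,y,z) [ 0.27 -0.1  -0.07]
```

View pics/d14.png

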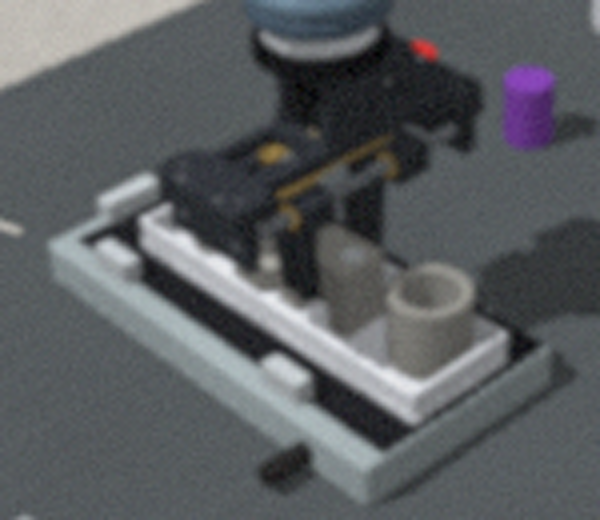

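View pics/s14.png

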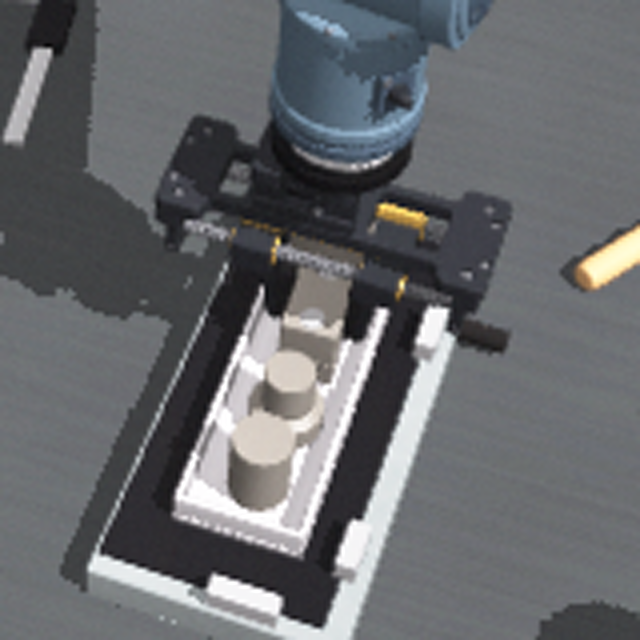

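```bash
python3 -m crank '[[0,0,0,0.3,-0.05,-0.05,2.8],[0,0,0,0,0,0,2.8],[0,0,0,0,0,0,2.8],[0,0,0,0,0,0,6.5],[0,0,0,0,0,0,6.5],[0,0,0,0,0,0,6.5],[0,0,0,0,0,0,6.5],[0,0,0,-3,0,0,6.5],[0,0,0,-4,0,0,6.5],[0,0,0,-3,0,0,3],[0,0,0,0,0,0,0.2],[0,0,0,0,0,0,0.2]]' 20 && python3 plan.py 415 48 110 1.552
```

```text
clock: 35.65
tool_pos: [551.6, 44.5, 182.8]
eef_rot: [0.009, 1.569, -0.009]
wrist_force: [0.7, -0.1, 1.0]
gripper_width: 43.3
t 35.65 tcp [551.6  44.5 182.8] jaw 1.559 tilt xaxis [ 0.002 -0.    -1.   ] j [-0.13  0.22  1.74 -0.    1.19 -1.69] w 43.3 F [ 0.7 -0.1  1. ]
turn [0.007 0.002 0.   ] then shift cm (tool x down,y,z) [  6.68   0.1  -13.67]
```

```bash
python3 -m crank '[[0.007,0,0,0,0,-2.5,0.2],[0,0,0,0,0,-4,0.2],[0,0,0,0,0.1,-4,0.2],[0,0,0,0,0,-3.2,0.2],[0,0,0,0,0,0,0.2],[0,0,0,2,0,0,0.2],[0,0,0,4,0,0,0.2],[0,0,0,3,0,0,0.2],[0,0,0,0,0,0,0.2],[0,0,0,0,0,0,0.2],[0,0,0,0,0,0,0.2],[0,0,0,0,0,0,0.2]]' && python3 plan.py 415 48 55 1.552
python3 - <<'E'
from h import *
d=r.read_camera("side");save(d,"pics/d15.png",(130,130,330,270),4)
d=r.read_camera("scene");save(d,"pics/s15.png",(190,120,370,300),3.3)
E
```

```text
clock: 36.85
tool_pos: [415.7, 47.7, 93.6]
eef_rot: [0.014, 1.568, -0.015]
wrist_force: [0.2, 0.4, -0.4]
gripper_width: 1.9
t 36.85 tcp [415.7  47.7  93.6] jaw 1.552 tilt xaxis [ 0.003 -0.    -1.   ] j [-0.17  0.08  2.12  0.    0.94 -1.72] w 1.9 F [ 0.2  0.4 -0.4]
turn [0.    0.003 0.   ] then shift cm (tool x down,y,z) [ 3.26  0.03 -0.07]
```

View pics/d15.png

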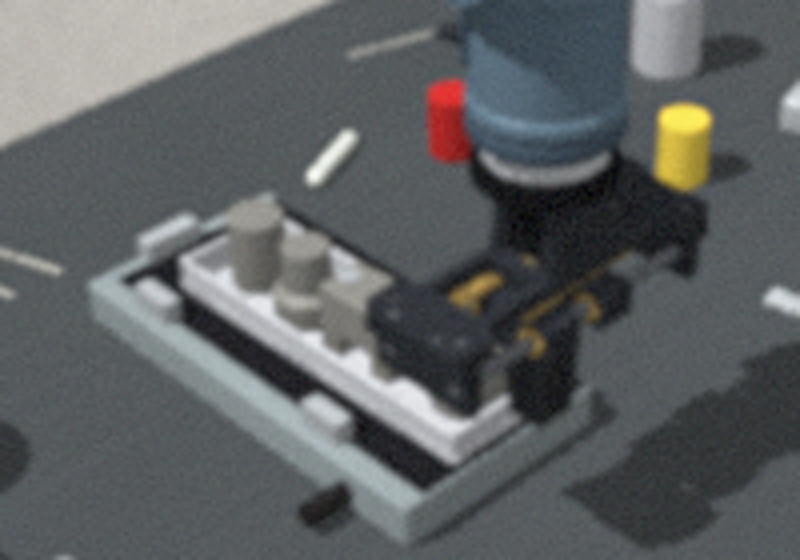

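View pics/s15.png

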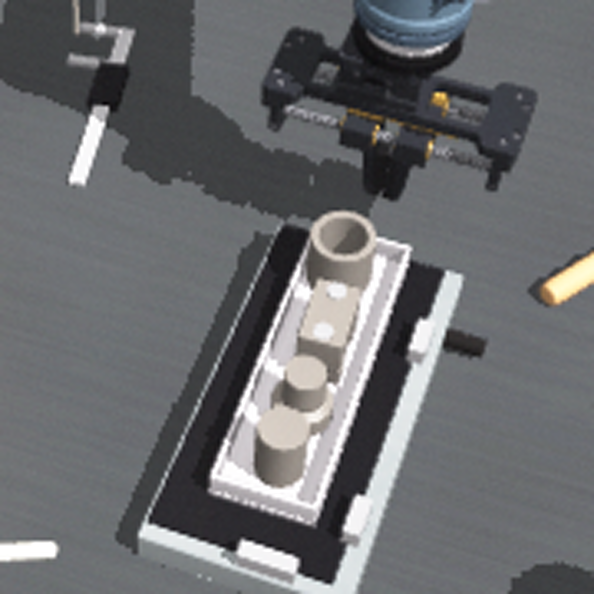

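```bash
python3 -m crank '[[0,0,0,1.6,0,0,0.2],[0,0,0,1.5,0,0,0.2],[0,0,0,0,0,0,0.2],[0,0,0,0,0,1.5,0.2],[0,0,0,0,0,0.5,0.2],[0,0,0,0,0,0.5,0.2],[0,0,0,0,0,0.5,0.2],[0,0,0,0,0,0.5,0.2],[0,0,0,0,0,0,0.2],[0,0,0,0,0,0,0.2]]' && python3 plan.py 472 48 55 1.552
```

```text
clock: 37.95
tool_pos: [448.7, 47.4, 61.2]
eef_rot: [0.015, 1.572, -0.014]
wrist_force: [-3.0, 1.0, 1.3]
gripper_width: 2.0
t 37.95 tcp [448.7  47.4  61.2] jaw 1.553 tilt xaxis [-0.001  0.    -1.   ] j [-0.16  0.22  2.05  0.    0.88 -1.71] w 2.0 F [-3.   1.   1.3]
turn [ 0.001 -0.001 -0.   ] then shift cm (tool x down,y,z) [0.02 0.1  2.33]
```

Contact at ~3 N. Push on.

```bash
python3 -m crank '[[0,0,0,0,0,0.4,0.2],[0,0,0,0,0,0.4,0.2],[0,0,0,0,0,0.4,0.2],[0,0,0,0,0,0.4,0.2],[0,0,0,0,0,0.3,0.2],[0,0,0,0,0,0,0.2],[0,0,0,0,0,0,0.2]]' && python3 plan.py 472 48 55 1.552
python3 - <<'E'
from h import *
d=r.read_camera("scene");save(d,"pics/s16.png",(210,150,360,300),4)
E
```

```text
clock: 38.65
tool_pos: [468.0, 46.9, 61.0]
eef_rot: [0.015, 1.571, -0.014]
wrist_force: [-2.5, -0.4, -1.0]
gripper_width: 2.3
t 38.65 tcp [468.   46.9  61. ] jaw 1.552 tilt xaxis [-0.  0. -1.] j [-0.15  0.25  2.    0.    0.89 -1.71] w 2.3 F [-2.5 -0.4 -1. ]
turn [ 0. -0. -0.] then shift cm (tool x down,y,z) [0.   0.12 0.4 ]
```

View pics/s16.png

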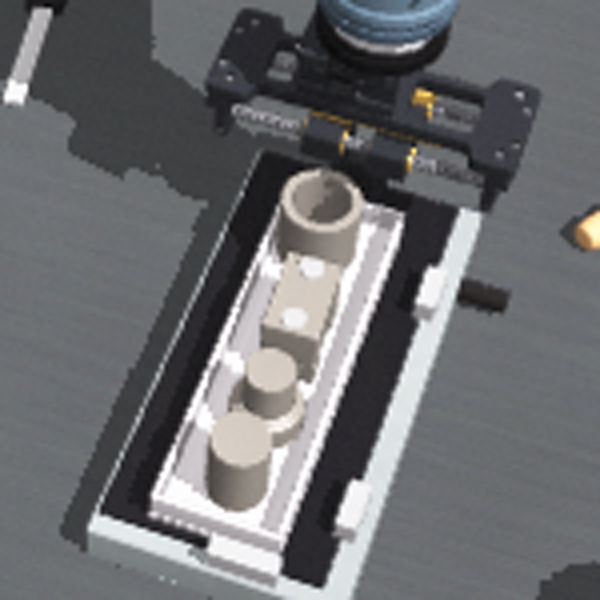

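```bash
python3 -m crank '[[0,0,0,0,0,0.2,0.2],[0,0,0,0,0,0.15,0.2],[0,0,0,0,0,0,0.2],[0,0,0,0,0,0,0.2]]' && python3 -m crank '[[0,0,0,0,0,0.15,0.2],[0,0,0,0,0,0.1,0.2],[0,0,0,0,0,0,0.2],[0,0,0,0,0,0,0.2]]'; python3 plan.py
```

```text
clock: 39.1
tool_pos: [471.7, 46.8, 61.1]
eef_rot: [0.014, 1.571, -0.014]
wrist_force: [-2.5, -0.5, -2.2]
gripper_width: 1.8
clock: 39.5
tool_pos: [473.0, 46.8, 61.1]
eef_rot: [0.014, 1.574, -0.014]
wrist_force: [-9.1, 0.2, 4.4]
gripper_width: 1.6
t 39.5 tcp [473.   46.8  61.1] jaw 1.553 tilt xaxis [-0.003  0.    -1.   ] j [-0.15  0.26  1.98 -0.    0.9  -1.7 ] w 1.6 F [-9.1  0.2  4.4]
```

```bash
python3 -m crank '[[0,0,0,0,0,-1,0.2],[0,0,0,-3,0,-0.5,0.2],[0,0,0,-4.5,0,0,0.2],[0,0,0,-3,0,0,0.2],[0,0,0,0,-1.2,3,0.2],[0,0,0,0,-2,4,0.2],[0,0,0,0,-2,4,0.2],[0,0,0,0,-2,3,0.2],[0,0,0,0,-0.5,0.6,0.2],[0,0,0,0,0,0,0.2],[0,0,0,0,0,0,0.2],[0,0,0,0,0,0,0.2]]'; python3 plan.py 603 -32 55 1.552
```

```text
clock: 40.7
tool_pos: [602.8, -31.7, 166.2]
eef_rot: [0.014, 1.571, -0.014]
wrist_force: [-0.6, -1.1, -0.2]
gripper_width: 2.1
t 40.7 tcp [602.8 -31.7 166.2] jaw 1.553 tilt xaxis [-0.  0. -1.] j [-0.25  0.34  1.61  0.    1.18 -1.8 ] w 2.1 F [-0.6 -1.1 -0.2]
turn [ 0.001 -0.    -0.   ] then shift cm (tool x down,y,z) [10.52 -0.03  0.02]
```

```bash
python3 -m crank '[[0,0,0,3,0,0,0.2],[0,0,0,4,0,0,0.2],[0,0,0,2,0,0,0.2],[0,0,0,1.5,0,0,0.2],[0,0,0,0,0,0,0.2],[0,0,0,0,0,0,0.2]]'; python3 plan.py 603 8.5 55 1.552
python3 - <<'E'
from h import *
d=r.read_camera("scene");save(d,"pics/s17.png",(210,150,360,300),4)
E
```

```text
clock: 41.3
tool_pos: [604.3, -32.5, 62.1]
eef_rot: [0.014, 1.57, -0.014]
wrist_force: [0.1, -0.9, 0.0]
gripper_width: 2.4
t 41.3 tcp [604.3 -32.5  62.1] jaw 1.553 tilt xaxis [ 0.001 -0.    -1.   ] j [-0.25  0.49  1.65  0.    1.   -1.8 ] w 2.4 F [ 0.1 -0.9  0. ]
turn [0.001 0.001 0.   ] then shift cm (tool x down,y,z) [ 0.11  4.09 -0.2 ]
```

View pics/s17.png

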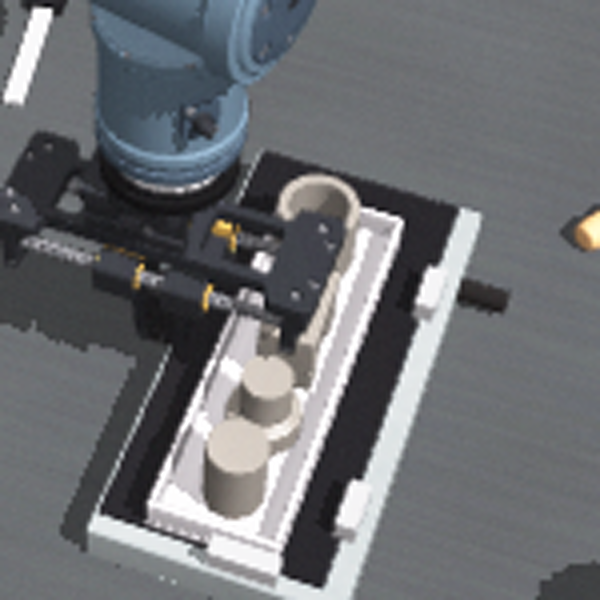

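```bash
python3 -m crank '[[0,0,0,0,1.3,0,0.2],[0,0,0,0,0.5,0,0.2],[0,0,0,0,0.4,0,0.2],[0,0,0,0,0.4,0,0.2],[0,0,0,0,0.4,0,0.2],[0,0,0,0,0.3,0,0.2],[0,0,0,0,0,0,0.2],[0,0,0,0,0,0,0.2]]'; python3 plan.py 603 8.5 55 1.552
```

```text
clock: 42.15
tool_pos: [605.3, -0.1, 62.2]
eef_rot: [0.013, 1.569, -0.015]
wrist_force: [0.1, -4.6, 3.9]
gripper_width: 2.0
t 42.15 tcp [ 6.053e+02 -1.000e-01  6.220e+01] jaw 1.553 tilt xaxis [ 0.002 -0.001 -1.   ] j [-0.2   0.49  1.65 -0.    1.   -1.75] w 2.0 F [ 0.1 -4.6  3.9]
turn [0.001 0.002 0.001] then shift cm (tool x down,y,z) [ 0.12  0.86 -0.24]
```

```bash
python3 -m crank '[[0,0,0,0,0.3,0,0.2],[0,0,0,0,0.2,0,0.2],[0,0,0,0,0,0,0.2],[0,0,0,0,0,0,0.2]]'; python3 plan.py;  python3 -m crank '[[0,0,0,0,0.2,0,0.2],[0,0,0,0,0.15,0,0.2],[0,0,0,0,0,0,0.2],[0,0,0,0,0,0,0.2]]';python3 - <<'E'
from h import *
d=r.read_camera("scene");save(d,"pics/s18.png",(210,150,360,300),4)
E
```

```text
clock: 42.55
tool_pos: [605.4, 4.7, 62.1]
eef_rot: [0.013, 1.569, -0.015]
wrist_force: [-0.6, -5.5, 5.1]
gripper_width: 2.0
t 42.55 tcp [605.4   4.7  62.1] jaw 1.552 tilt xaxis [ 0.002 -0.001 -1.   ] j [-0.19  0.49  1.65 -0.    1.   -1.74] w 2.0 F [-0.6 -5.5  5.1]
clock: 42.95
tool_pos: [605.4, 8.1, 62.1]
eef_rot: [0.013, 1.569, -0.015]
wrist_force: [-0.3, -5.4, 4.7]
gripper_width: 1.7
```

View pics/s18.png

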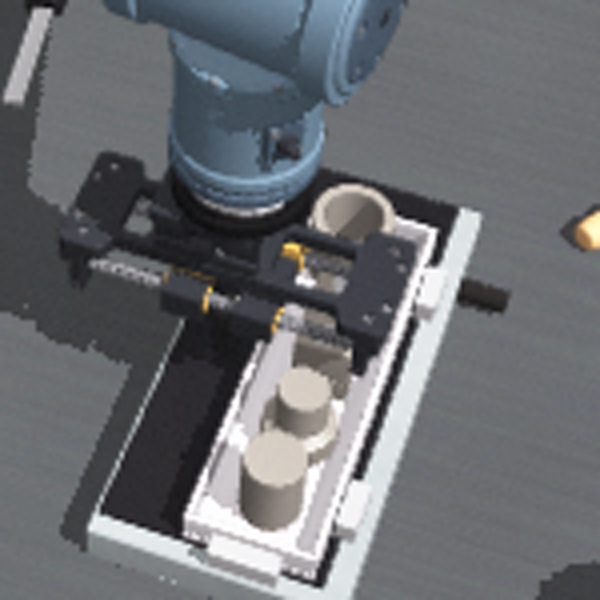

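```bash
python3 -m crank '[[0,0,0,0,0.15,0,0.2],[0,0,0,0,0.15,0,0.2],[0,0,0,0,0,0,0.2],[0,0,0,0,0,0,0.2]]'; python3 -m crank '[[0,0,0,0,0.1,0,0.2],[0,0,0,0,0.1,0,0.2],[0,0,0,0,0,0,0.2],[0,0,0,0,0,0,0.2]]';  python3 -m crank '[[0,0,0,0,0.1,0,0.2],[0,0,0,0,0,0,0.2],[0,0,0,0,0,0,0.2]]'
```

```text
clock: 43.4
tool_pos: [605.5, 9.9, 62.2]
eef_rot: [0.012, 1.569, -0.017]
wrist_force: [-1.1, -10.2, 4.9]
gripper_width: 1.7
clock: 43.8
tool_pos: [605.5, 10.1, 62.3]
eef_rot: [0.01, 1.569, -0.019]
wrist_force: [-2.4, -18.3, 5.6]
gripper_width: 2.2
clock: 44.1
tool_pos: [605.6, 10.1, 62.3]
eef_rot: [0.009, 1.569, -0.02]
wrist_force: [-3.5, -21.9, 5.7]
gripper_width: 1.6
```

```bash
python3 -m crank '[[0,0,0,0,-0.7,0,0.2],[0,0,0,0,-2.5,0,0.2],[0,0,0,-3,-0.5,0,0.2],[0,0,0,-4,0,0,0.2],[0,0,0,-4,0,0,0.2],[0,0,0,0,-3,-2,0.2],[0,0,0,0,-4,-2.5,0.2],[0,0,0,0,-4,-2.5,0.2],[0,0,0,0,-3,-2,0.2],[0,0,0,0,0,0,0.2],[0,0,0,0,0,0,0.2],[0,0,0,0,0,0,0.2]]'
python3 - <<'E'
from h import *
d=r.read_camera("scene");save(d,"pics/s19.png",(230,160,350,310),5)
d=r.read_camera("side");save(d,"pics/d19.png",(140,160,290,270),5.3)
E
```

```text
clock: 45.3
tool_pos: [512.0, -159.4, 171.1]
eef_rot: [0.015, 1.571, -0.013]
wrist_force: [0.1, -0.3, -0.1]
gripper_width: 2.0
```

View pics/s19.png

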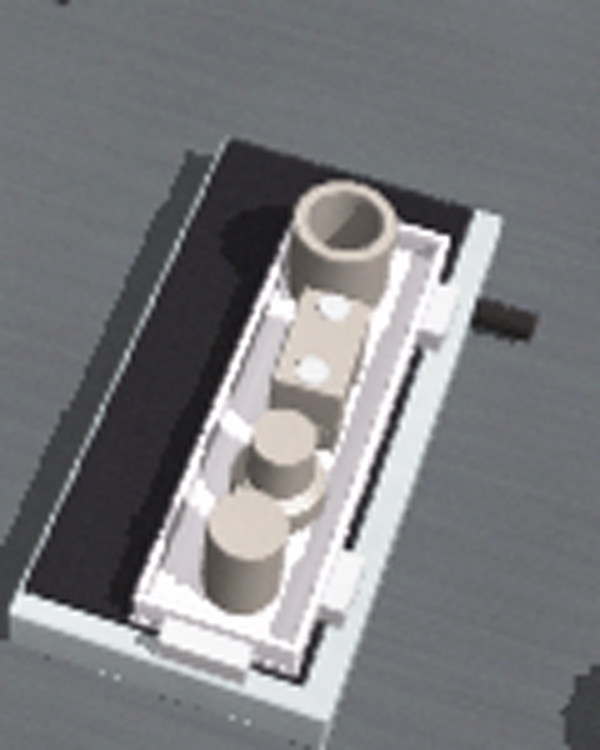

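View pics/d19.png

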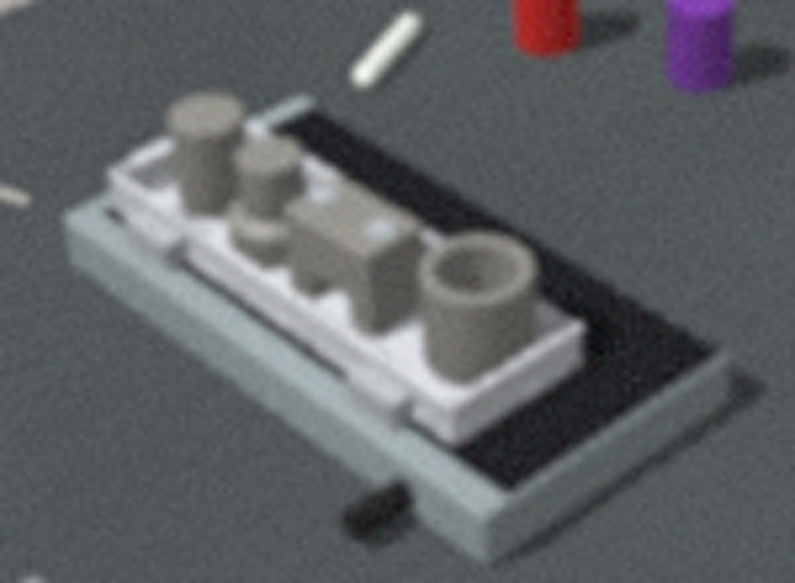

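```bash
python3 plan.py 450 64 150 1.552
python3 - <<'E'
from corners import *
D={c:r.read_camera(c) for c in("scene","side")}
A=(D["scene"],un([(445,238),(298,645),(140,592)],5,[230,160]),[(-1,1),(1,1),(1,-1)])
B=(D["side"],un([(108,172),(583,325),(453,405)],5.3,[140,160]),[(1,1),(-1,-1),(-1,1)])
for o in ([A,B],[A],[B]): print("tray",*fitc(o,122,38,52,[603,64,0]))
E
```

```text
t 45.4 tcp [ 512.1 -159.2  171.1] jaw 1.554 tilt xaxis [ 0.     0.001 -1.   ] j [-0.52  0.2   1.79  0.    1.16 -2.08] w 1.9 F [-0.3 -0.2 -0.2]
turn [ 0.002  0.    -0.001] then shift cm (tool x down,y,z) [ 1.51 22.2  -6.63]
tray [ 6.04562630e+02  6.37174696e+01 -1.15609721e-02] [ 0.3 -0.6  0.   1.4 -1.8  0.9  0.   0.6  0.3  0.5  0.4  0.9]
tray [ 6.02208765e+02  6.36873887e+01 -8.59062579e-03] [ 0.4 -1.4  0.5  0.5 -1.3  0.1]
tray [ 6.06860812e+02  6.23197513e+01 -1.37864559e-02] [ 0.  -0.  -0.1 -0.1  0.   0.2]
```

```bash
python3 -m crank '[[0,0,0,0,3,-1.2,0.2],[0,0,0,0,4.4,-1.5,0.2],[0,0,0,0,4.4,-1.5,0.2],[0,0,0,0,4.4,-1.2,0.2],[0,0,0,0,3.6,-1,0.2],[0,0,0,0,2.4,-0.2,0.2],[0,0,0,0,0,0,0.2],[0,0,0,3,0,0,0.2],[0,0,0,4,0,0,0.2],[0,0,0,0,0,0,0.2],[0,0,0,0,0,0,0.2],[0,0,0,0,0,0,0.2]]'; python3 plan.py 465 64 55 1.552
```

```text
clock: 46.7
tool_pos: [451.1, 62.2, 102.9]
eef_rot: [0.014, 1.568, -0.015]
wrist_force: [0.2, -1.1, 0.4]
gripper_width: 1.8
t 46.7 tcp [451.1  62.2 102.9] jaw 1.552 tilt xaxis [ 0.003 -0.    -1.   ] j [-0.12  0.14  2.03 -0.    0.98 -1.68] w 1.8 F [ 0.2 -1.1  0.4]
turn [0.    0.003 0.   ] then shift cm (tool x down,y,z) [4.19 0.21 1.39]
```

```bash
python3 -m crank '[[0,0,0,2.5,0.2,0,0.2],[0,0,0,1.6,0,0,0.2],[0,0,0,0,0,0,0.2],[0,0,0,0,0,0,0.2],[0,0,0,0,0,1.2,0.2],[0,0,0,0,0,0.3,0.2],[0,0,0,0,0,0.3,0.2],[0,0,0,0,0,0,0.2],[0,0,0,0,0,0,0.2]]'; python3 plan.py;  python3 -m crank '[[0,0,0,0,0,0.2,0.2],[0,0,0,0,0,0.1,0.2],[0,0,0,0,0,0,0.2],[0,0,0,0,0,0,0.2]]'
```

```text
clock: 47.6
tool_pos: [467.6, 64.4, 60.2]
eef_rot: [0.014, 1.571, -0.014]
wrist_force: [-0.6, 0.4, -0.4]
gripper_width: 2.0
t 47.6 tcp [467.6  64.4  60.2] jaw 1.552 tilt xaxis [-0.  0. -1.] j [-0.12  0.26  2.    0.    0.89 -1.67] w 2.0 F [-0.6  0.4 -0.4]
clock: 48.0
tool_pos: [470.6, 64.3, 60.2]
eef_rot: [0.014, 1.571, -0.014]
wrist_force: [-0.6, -0.4, 0.2]
gripper_width: 1.6
```

```bash
for i in 1 2; do python3 -m crank '[[0,0,0,0,0,0.12,0.2],[0,0,0,0,0,0,0.2],[0,0,0,0,0,0,0.2]]'; done
```

```text
clock: 48.3
tool_pos: [471.9, 64.3, 60.2]
eef_rot: [0.014, 1.571, -0.014]
wrist_force: [-0.6, 0.2, -0.2]
gripper_width: 2.4
clock: 48.6
tool_pos: [473.1, 64.2, 60.2]
eef_rot: [0.014, 1.571, -0.014]
wrist_force: [-0.2, -0.2, 0.7]
gripper_width: 2.0
```

```bash
python3 -m crank '[[0,0,0,0,0,0.12,0.2],[0,0,0,0,0,0,0.2],[0,0,0,0,0,0,0.2]]';python3 -m crank '[[0,0,0,0,0,0.12,0.2],[0,0,0,0,0,0,0.2],[0,0,0,0,0,0,0.2]]'
```

```text
clock: 48.9
tool_pos: [473.3, 64.3, 60.0]
eef_rot: [0.014, 1.573, -0.014]
wrist_force: [-4.9, -0.0, 4.2]
gripper_width: 2.1
clock: 49.2
tool_pos: [473.4, 64.4, 59.7]
eef_rot: [0.014, 1.575, -0.014]
wrist_force: [-9.6, -0.4, 6.9]
gripper_width: 2.1
```

```bash
python3 -m crank '[[0,0,0,0,0,-1.5,0.2],[0,0,0,-3,0,-0.5,0.2],[0,0,0,-4.5,0,0,0.2],[0,0,0,-3,0,0,0.2],[0,0,0,0,3,0.2,7],[0,0,0,0,4.5,0.3,7],[0,0,0,0,4.5,0.3,7],[0,0,0,0,4.5,0.3,7],[0,0,0,0,4.5,0.3,7],[0,0,0,0,3,0.3,7],[0,0,0,0,0,0,7],[0,0,0,0,0,0,7]]'; python3 plan.py 477.7 332.8 89.5 1.526
python3 - <<'E'
from h import *
d=r.read_camera("scene");save(d,"pics/s20.png",(230,160,350,310),5)
d=r.read_camera("side");save(d,"pics/d20.png",(140,160,290,270),5.3)
E
```

```text
clock: 50.4
tool_pos: [476.8, 304.5, 164.9]
eef_rot: [0.013, 1.571, -0.013]
wrist_force: [0.6, -0.8, 0.2]
gripper_width: 63.9
t 50.4 tcp [476.8 304.5 164.9] jaw 1.554 tilt xaxis [ 0. -0. -1.] j [ 0.36  0.27  1.71 -0.    1.16 -1.2 ] w 63.9 F [ 0.6 -0.8  0.2]
turn [0.028 0.    0.   ] then shift cm (tool x down,y,z) [ 6.94  2.83 -0.04]
```

View pics/s20.png

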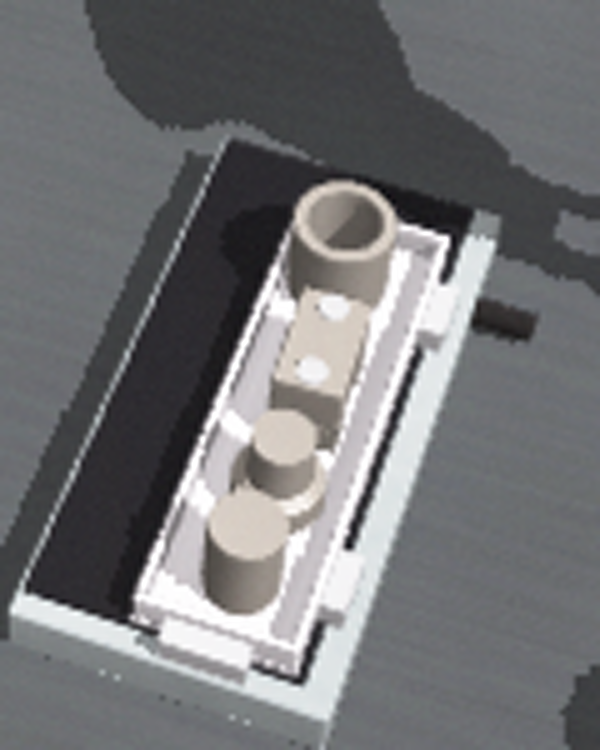

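View pics/d20.png

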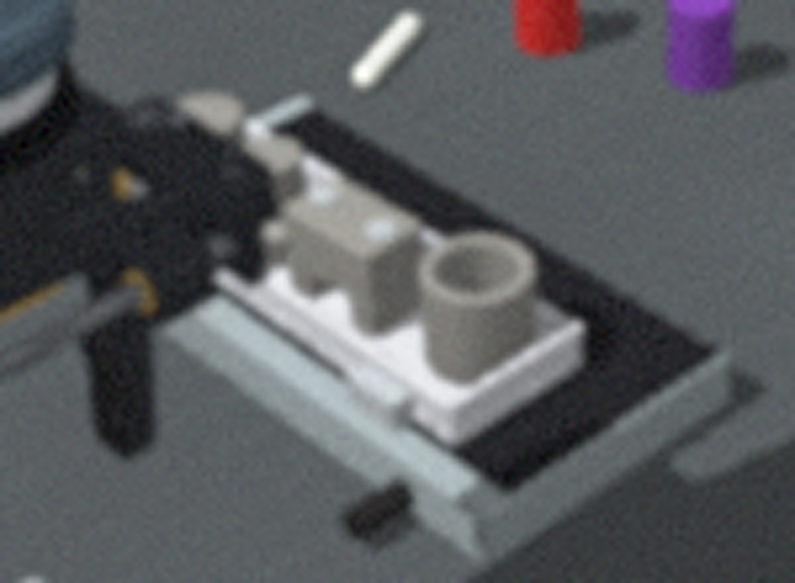

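Tray home with four castings upright (unchanged after the x push: no motion). Now the handle.

```bash
python3 -m crank '[[0.028,0,0,0,2.83,0,7],[0,0,0,0,0,0,7],[0,0,0,0,0,0,7],[0,0,0,2.5,0,0,7],[0,0,0,2.5,0,0,7],[0,0,0,1.9,0,0,7],[0,0,0,0,0,0,7],[0,0,0,0,0,0,7],[0,0,0,0,0,0,7]]'; python3 plan.py 477.7 332.8 89.5 1.526
python3 - <<'E'
from h import *
d=r.read_camera("wrist");save(d,"pics/w21.png")
E
```

```text
clock: 51.4
tool_pos: [478.4, 332.4, 97.7]
eef_rot: [0.037, 1.568, -0.036]
wrist_force: [-0.0, 0.1, -0.1]
gripper_width: 69.8
t 51.4 tcp [478.4 332.4  97.7] jaw 1.524 tilt xaxis [ 0.002  0.001 -1.   ] j [ 0.4   0.4   1.7  -0.    1.04 -1.12] w 69.8 F [-0.   0.1 -0.1]
turn [-0.002  0.002 -0.001] then shift cm (tool x down,y,z) [ 0.22  0.04 -0.07]
```

View pics/w21.png

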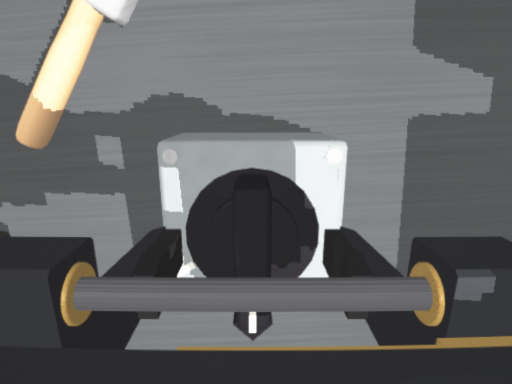

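```bash
python3 -m crank '[[0,0,0,0.2,0,-0.07,0.5],[0,0,0,0,0,0,0.5],[0,0,0,0,0,0,0.5],[0,0,0,0,0,0,0.5],[0,0,0,0,0,0,0.5],[0,0,0,0,0,0,0.5],[0,0,0,0,0,0,0.5],[0,0,0,0,0,0,0.5],[0,0,0,0,0,0,0.5]]' 30; python3 plan.py
```

```text
clock: 52.35
tool_pos: [476.7, 332.4, 94.2]
eef_rot: [0.036, 1.571, -0.037]
wrist_force: [0.3, -2.2, -0.2]
gripper_width: 16.1
t 52.35 tcp [476.7 332.4  94.2] jaw 1.524 tilt xaxis [-0. -0. -1.] j [ 0.4   0.4   1.71 -0.    1.03 -1.12] w 16.1 F [ 0.3 -2.2 -0.2]
```

```bash
python3 -m crank '[[0.132,0,0,0,0,0,0.5],[0.132,0,0,0,0,0,0.5],[0.132,0,0,0,0,0,0.5],[0.132,0,0,0,0,0,0.5],[0.132,0,0,0,0,0,0.5],[0.132,0,0,0,0,0,0.5],[0.132,0,0,0,0,0,0.5],[0.132,0,0,0,0,0,0.5],[0.05,0,0,0,0,0,0.5],[0,0,0,0,0,0,0.5],[0,0,0,0,0,0,0.5]]'; python3 plan.py
python3 - <<'E'
from h import *
print(r.get_state()["ft_torque"])
d=r.read_camera("scene");save(d,"pics/s22.png",(230,130,480,310),3.2)
E
```

```text
clock: 53.45
tool_pos: [477.3, 333.6, 94.3]
eef_rot: [0.897, 1.378, -0.892]
wrist_force: [3.2, 4.3, -3.1]
gripper_width: 16.3
t 53.45 tcp [477.3 333.6  94.3] jaw 0.42 tilt xaxis [ 0.002  0.002 -1.   ] j [ 0.41  0.4   1.71  0.    1.03 -0.01] w 16.3 F [ 3.2  4.3 -3.1]
[ 0.65385828 -0.49435747  0.69060434]
```

View pics/s22.png

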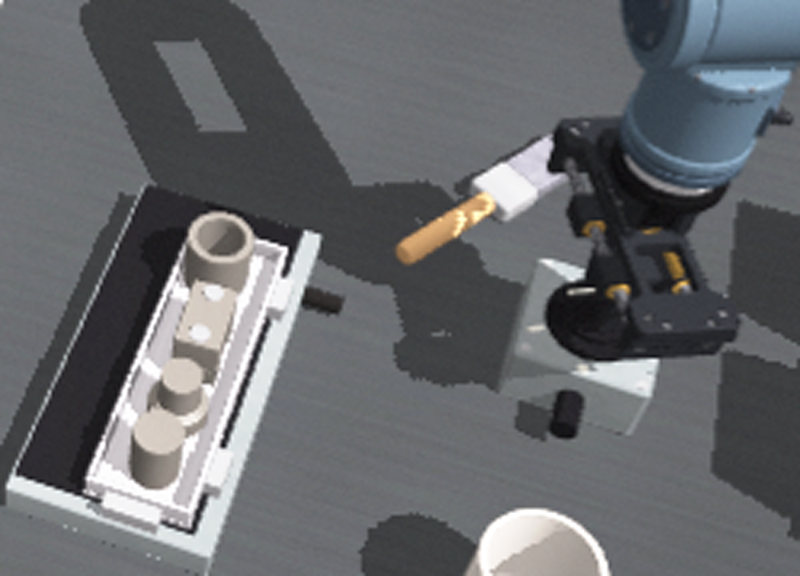

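```bash
python3 -m crank '[[0,0,0,0,0,0,0.5],[0,0,0,0,0,0,0.5],[0,0,0,0,0,0,0.5],[0,0,0,0,0,0,0.5],[0,0,0,0,0,0,0.5],[0,0,0,0,0,0,0.5],[0,0,0,0,0,0,0.5],[0,0,0,0,0,0,0.5],[0,0,0,0,0,0,0.5],[0,0,0,0,0,0,0.5],[0,0,0,0,0,0,0.5],[0,0,0,0,0,0,0.5]]' >/dev/null; python3 -m crank '[[0,0,0,0,0,0,0.5],[0,0,0,0,0,0,0.5],[0,0,0,0,0,0,0.5],[0,0,0,0,0,0,0.5],[0,0,0,0,0,0,0.5],[0,0,0,0,0,0,0.5],[0,0,0,0,0,0,0.5],[0,0,0,0,0,0,0.5],[0,0,0,0,0,0,0.5],[0,0,0,0,0,0,0.5],[0,0,0,0,0,0,0.5],[0,0,0,0,0,0,0.5]]'; python3 -m crank '[[0,0,0,0,0,0,0.5],[0,0,0,0,0,0,0.5],[0,0,0,0,0,0,0.5],[0,0,0,0,0,0,0.5]]'; python3 -m crank '[[-0.138,0,0,0,0,0,0.5],[-0.138,0,0,0,0,0,0.5],[-0.138,0,0,0,0,0,0.5],[-0.138,0,0,0,0,0,0.5],[-0.138,0,0,0,0,0,0.5],[-0.138,0,0,0,0,0,0.5],[-0.138,0,0,0,0,0,0.5],[-0.138,0,0,0,0,0,0.5],[-0.05,0,0,0,0,0,0.5],[0,0,0,0,0,0,0.5],[0,0,0,0,0,0,0.5]]'; python3 plan.py; python3 -c "
from station import r;print(r.get_state()['ft_torque'])"
```

```text
clock: 55.9
tool_pos: [477.3, 333.6, 94.3]
eef_rot: [0.897, 1.378, -0.892]
wrist_force: [1.9, 5.0, -4.0]
gripper_width: 15.9
clock: 56.3
tool_pos: [477.3, 333.6, 94.3]
eef_rot: [0.897, 1.378, -0.892]
wrist_force: [2.4, 4.6, -3.9]
gripper_width: 15.9
clock: 57.4
tool_pos: [476.3, 332.4, 94.2]
eef_rot: [0.0, 1.572, -0.001]
wrist_force: [-3.2, -2.3, 2.9]
gripper_width: 15.8
t 57.4 tcp [476.3 332.4  94.2] jaw 1.57 tilt xaxis [-0.001 -0.    -1.   ] j [ 0.4   0.4   1.71  0.    1.04 -1.17] w 15.8 F [-3.2 -2.3  2.9]
[-0.28662208  0.30491409 -0.66831466]
```

Off at its stop (−0.67 N m). Release and rise clear.

```bash
python3 -m crank '[[0.03,0,0,0,0,0,0.5],[0,0,0,0,0,0,6],[0,0,0,0,0,0,6],[0,0,0,0,0,0,6],[0,0,0,0,0,0,6],[0,0,0,0,0,0,6],[0,0,0,-3,0,0,6],[0,0,0,-4,0,0,6],[0,0,0,-4,0,0,6],[0,0,0,0,0,0,6],[0,0,0,0,0,0,6],[0,0,0,0,0,0,6]]'
python3 - <<'E'
from h import *
d=r.read_camera("scene");save(d,"pics/s23.png",None,1.5)
save(d,"pics/s23b.png",(230,130,480,310),3.2)
d=r.read_camera("side");save(d,"pics/d23.png",(140,160,290,270),5.3)
E
```

```text
clock: 58.6
tool_pos: [475.9, 332.2, 202.8]
eef_rot: [0.022, 1.573, -0.023]
wrist_force: [0.3, -0.7, 0.2]
gripper_width: 59.8
```

View pics/s23.png

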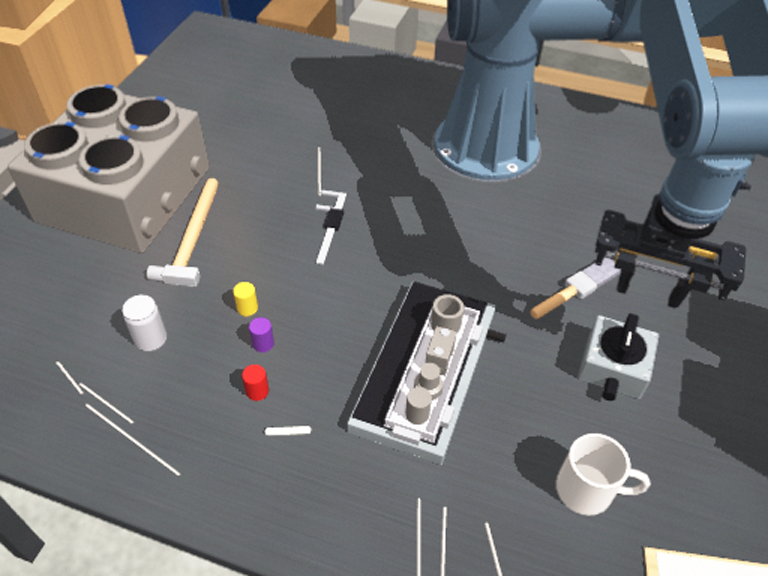

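View pics/s23b.png

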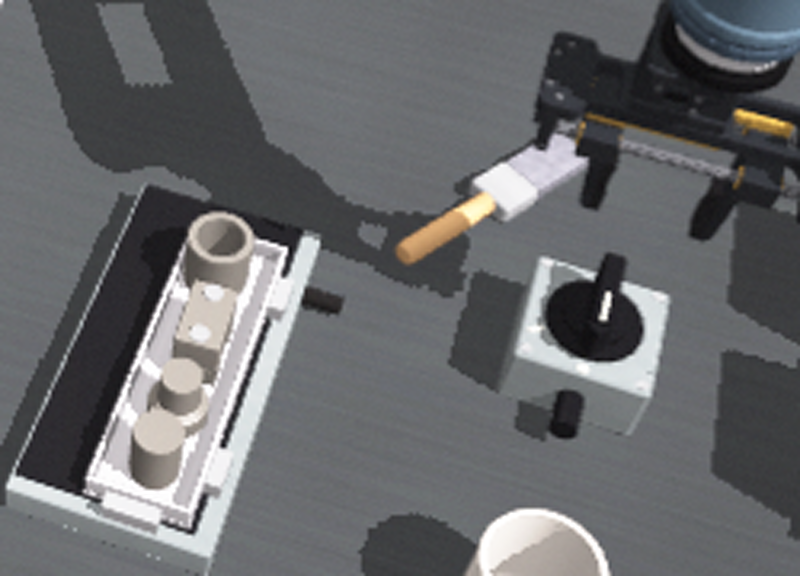

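View pics/d23.png

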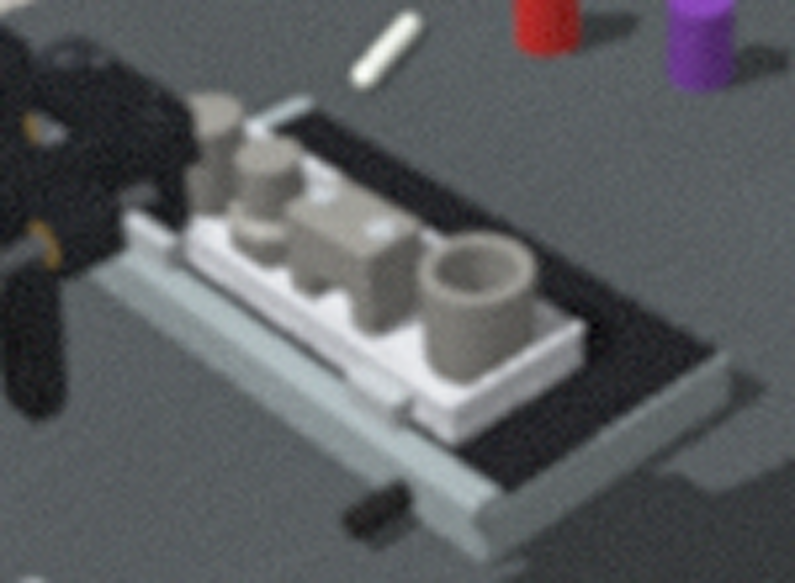

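```bash
python3 -c "
from station import r;print(r.sign_off())"
```

```text
the job is handed in; nothing more can be done
None
```

The job is handed in at about 58.6 s. The isolator is off, all four castings stand in the tray, and the tray is home against its stops. No verdict was reported back.

- **Handle off:** I turned the isolator off first and felt its hard stop at −0.72 N m.
- **Castings:** Four were on the bench: sleeve, cap, boss and slug. The block and tee were absent. I stood all four upright in one row in the tray and left the yellow, purple and red look-alikes alone.
- **Knock:** While I held the cap, the tray and sleeve were knocked about 2 cm aside. I measured them again and placed the cap to suit.
- **Tray home:** I pushed the tray to firm resistance, about 22 N on the side stops and 9 N on the end stop. A second push at the end stop found it already hard up, at 473 mm both times.
- **Power on and off:** The handle was on, against its stop, from about 53.1 to 56.3 s, then off again to its stop at −0.67 N m. The gripper was well away from the castings and tray throughout.

**Last checks:** The final pictures show the pointer on the off dot, all four castings upright in the tray, and the tray against both side stops and the end stop. No bystander appears to have moved, and the gripper touches nothing. My camera fits of the tray's position disagreed between the two cameras by up to 5 mm in x, more than the 3.5 mm tolerance. I therefore relied on the stop contact forces to judge it home.

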